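Lock the gearbox selector, cap the service ports, stow the locking blade

TASK

Take the locking blade from the vise, drag its tip lightly along the slot in the gearbox lid until it drops into the notch of the selector bar hidden underneath, stop there without shoving the bar along, and leave the blade standing in the notch on its own. With the selector locked, put every loose service cap on a port of its own and press it down until its flange lies flush on the lid; then draw the blade out and slide it fully home into the free slot of the wooden tool block. Do not disturb the white bottle, the mug or the screwdriver.

Things in the scene. Friction and masses are not known exactly. Their poses are not given: they have to be found in the camera images.
- blade: Locking blade: flat steel blade 6 thick (own x) by 28 wide (own y) by 60 long, above it a steel collar 24 x 44, 8 high (60 to 68 above the tip), above that a black grip 16 thick (x) by 40 wide (y), 68 to 113 above the tip. 0.16 kg. Origin at the centre of the tip, z up towards the grip. At the start it stands loosely between the vise jaws, its collar resting on them.
- vise: Fixed blue bench vise, 150 (x) by 80 (y), jaw tops 76 above the bench, jaws 9 apart, the gap running along its y. Origin: centre of the underside.
- gearbox: Fixed grey gearbox case, 150 (x) by 280 (y) by 64 high. Origin: centre of its underside; z up. A straight slot in the lid runs along its y, four round ports lie in a row along y beside it.
- slot_mid (a point): Middle of the lid slot, at the level of the lid's top; axes as the gearbox. The slot is 12 wide (x) and 120 long (y, 60 either side of this point). Under it lies the steel selector bar: its top face is 18 below the lid's top, and it has one notch, 38 long (y) and 20 deep (floor 38 below the lid's top), wherever the bar stopped: notch centre anywhere within 38 of this point along y. The blade goes in with its width along the slot.
- selector (a joint): How far the selector bar has been pushed along +y of the gearbox from where it stood (m), 0 at the start (whatever the notch's place). Stiff: it slides only if pushed with more than about 16 N.
- block_slot (a point): Mouth centre of the free slot of the wooden tool block, at the block's top, 70 above the bench; x across the slot, y along it. Slot 10 wide (x), 36 long (y), 64 deep: blade goes in tip down with its width along y, until its collar rests on the block. The block is fixed, 90 (x) by 80 (y); this slot lies 20 to the -x side of its centre, a second slot at the +x side is filled by a steel strip standing 6 above the block.
- spray: White plastic bottle with a black cap, 64 across, 170 tall, loose; leave alone. Origin: centre of the underside.
- mug: Black mug, 80 across, 90 tall, loose; leave alone. Origin: centre of the underside.
- driver: Screwdriver with red handle lying on the bench, loose; leave alone. Origin: about its middle, underside.
- cap0: Black plastic service cap (may be absent): plug 40 across and 14 high at the bottom, then a flange 58 across and 8 high, then a round grip knob 26 across and 32 high (54 in all). About 0.08 kg. Origin: centre of the plug's underside; z up. Starts standing on the bench.
- port0 (a point): Centre of the mouth of port 0, at the lid's top; z up. Well 46 across. Its snug seat holds a cap that is just set down 8 proud of the lid (cap origin 6 below the mouth); pressed with 10 to 15 N the cap slides down and stays, flange on the lid (cap origin 14 below the mouth). Any cap fits any port.
- cap1: Black plastic service cap (may be absent): plug 40 across and 14 high at the bottom, then a flange 58 across and 8 high, then a round grip knob 26 across and 32 high (54 in all). About 0.08 kg. Origin: centre of the plug's underside; z up. Starts standing on the bench.
- port1 (a point): Centre of the mouth of port 1, at the lid's top; z up. Well 46 across. Its snug seat holds a cap that is just set down 8 proud of the lid (cap origin 6 below the mouth); pressed with 10 to 15 N the cap slides down and stays, flange on the lid (cap origin 14 below the mouth). Any cap fits any port.
- cap2: Black plastic service cap (may be absent): plug 40 across and 14 high at the bottom, then a flange 58 across and 8 high, then a round grip knob 26 across and 32 high (54 in all). About 0.08 kg. Origin: centre of the plug's underside; z up. Starts standing on the bench.
- port2 (a point): Centre of the mouth of port 2, at the lid's top; z up. Well 46 across. Its snug seat holds a cap that is just set down 8 proud of the lid (cap origin 6 below the mouth); pressed with 10 to 15 N the cap slides down and stays, flange on the lid (cap origin 14 below the mouth). Any cap fits any port.
- cap3: Black plastic service cap (may be absent): plug 40 across and 14 high at the bottom, then a flange 58 across and 8 high, then a round grip knob 26 across and 32 high (54 in all). About 0.08 kg. Origin: centre of the plug's underside; z up. Starts standing on the bench.
- port3 (a point): Centre of the mouth of port 3, at the lid's top; z up. Well 46 across. Its snug seat holds a cap that is just set down 8 proud of the lid (cap origin 6 below the mouth); pressed with 10 to 15 N the cap slides down and stays, flange on the lid (cap origin 14 below the mouth). Any cap fits any port.
There are look-alikes about, which are no part of the job. Leave any pink look-alike of the cap3 alone. Of the things that look like the part that bears block_slot, the larger one is meant.

How it is judged:
By the outcome, as a careful person would: the job done as asked, in the order asked, and still so for the second after the job is handed in, with the robot touching nothing.
Of cap0, cap1, cap2, cap3 only 2 to 4 are there at a start; the rules pass over those that are not, and their reading is None.
At some moment in a run one of cap0, cap1, cap2, cap3 may be knocked a few centimetres aside while the robot is not near it.
It also fails if it takes over 210 s, if anything falls off the work surface, if the arm or the gripper's body presses on something with over 40 N, if the wrist force passes 120 N, or if a joint passes its speed limit or range.

ROBOT

A 6-joint arm with a two-finger parallel gripper is mounted at the origin on the work surface. World frame = base frame: x ahead of the robot, y to its left, z up, the work surface at z = 0. Lengths are in m, angles in degrees, forces in N, time in s.
With the tool pointing down it reaches from about 0.325 to 0.9 m from the base axis. Payload 3.5 kg.
Tool frame: the origin (TCP) lies midway between the tips of the shut fingers; the grasp point (between the pads) lies 19 mm behind it (bot.pinch_z is the y of the grasp point in the tool frame, in m); y points along the fingers, x is the direction in which the jaws open and shut, and the axes are right-handed (so a half turn about y gives the same grasp; the last joint's range is limited). The gripper opens to 85 mm and grips with 20 to 120 N. Pads are 22 mm wide; open, the fingers measure 114 mm over their backs; the gripper's body (76 mm by 85 mm) begins 54 mm behind the grasp point. The pads swing forward as they close: fully open they stand 13 mm farther back than shut.
Start: joints at [58.476, 15.837, -1.513, 72.651, 0, 84.076], TCP at [0.27, 0.564, 0.231] pointing down, gripper open.
Joint ranges: [-178.77, 178.77], [-48.84, 107.48], [-61.69, 71.31], [-111.58, 123.2], [-90, 87.43], [-180, 180]. Speed limits (degrees/s): [147.25, 147.25, 180, 180, 180, 180].

INTERFACE

Orientations are given as a 3x3 rotation matrix whose columns are the frame's x, y, z axes.
In Python, from workcell import bot, eyes, finder gives the robot as it stands. The module is installed in compiled form; this text tells all that it offers.
- The arm moves only by the tool play_rows, never from a script. Its argument "moves" is a list of rows, each a list of 4 numbers: the shift along the tool's x, y, z in m, then the turn about the tool's y in degrees. In form: [[dx, dy, dz, turn], ...]. A call has 1 to 20 rows; each row is the pose to reach, as a shift and turn from the pose measured when the call began, along the tool's axes at that moment; what a row does not reach only later rows make up. A row lasts 1/8 s, in which the tool goes at most 62.5 mm and 10.7 degrees, less where a joint would pass 70% of its speed; a pose out of reach is approached as far as the arm can. A call with a gripper value outside its range is refused whole. "grip" is the finger opening in m, from 0 to 0.0854, set as the call begins (left out, the last holds). The fingers move at their own pace and stop on an object; "squeeze" is the grip in N (left out, the last holds). Time passes only in rows, so rows that repeat a pose let the fingers close. It gives the time, the measured TCP pose, the force and the opening at its end, in the units of the state.
- bot.sense(): the state, without advancing time (a new reading comes with each control period).
- eyes.get_image(name): name is "scene" or "top" or "wrist"; returns a dict with "image" (420x560x3 uint8, red, green, blue), "depth" (420x560 float32, m along the optical axis (not along the pixel's ray), 0 where there is no reading), "mtx" (3x3 intrinsics, pixels), "dist" ([k1, k2, p1, p2, k3] as OpenCV has them; the pictures are not rectified), "rvec" (rotation vector, rad) and "tvec" (3), from world to camera coordinates, as OpenCV has them; the wrist camera has in their place "hand_eye" (4x4, takes a point from camera to tool coordinates, whose origin is the TCP and whose axes are the tool frame's). Camera axes: x right, y down, z forward; pixel columns grow to the right and rows downward; lengths in m; the calibration is good to about 2 mm. A picture is of the moment at which its call begins: read the wrist's pose just before it.
- bot.finish_job(): hands the job in, once; it reports no verdict.
Trained networks look in a picture, given as the dict that the camera call returned (one of the last four; its "shot" number tells which), for a name from the list of things; names that differ only in an ending like _2 or _b are one class to them, and where a whole thing is asked for, a point or a joint stands for the part that bears it (a point fixed in the world has none). Each returns a list of dicts, best first, with "score" (0 to 1); they miss things now and then, are a little off and sometimes report something else, mostly with a low value. They report only what shows in the picture. A call takes as long as a camera call. They do not tell look-alikes from the thing itself.
- finder.outline_of(picture, query): "region" (420x560 bool, what is visible of it) and "box" ([left, top, right, bottom] in pixels, round what is visible of it).
The state is a dict: "time": time; "joint_positions": joint angles; "joint_vel": joint speeds; "effort": joint torques, N m; "eef_pos": TCP position; "tool_rot": TCP orientation; "force": force on the tool from outside, world axes, zero at the start; "moment": the same for the moment, N m; "finger_gap": finger opening in m.
Only numpy, scipy, OpenCV 4.12 (cv2) and the standard library are available. Lean on these libraries where they do the work, as an engineer would, in place of code of your own. Each camera call takes 0.05 s, during which the arm holds its last target.

## Working session

There is one attempt and no reset: what is moved stays moved. The work goes in short steps, Python scripts to look and compute and a tool call to move; the robot and the scene stay as the last step left them, time stands still between calls to the robot, and variables do not carry over. Pictures are saved under pics/ and viewed, and the job is handed in when it is done.

Besides the shell and the picture viewer there is one more tool, called after "Emit:" as name([rows], argument=value, ...), one row to a line, values as JSON. play_rows: Moves the arm, as the interface text tells. Its arguments: {"type":"object","properties":{"moves":{"type":"array","items":{"type":"array","items":{"type":"number"}}},"grip":{"type":"number"},"squeeze":{"type":"number"}},"required":["moves"]}

```bash
mkdir -p pics
cat > h.py <<'E'
from workcell import bot, eyes, finder
import numpy as np, cv2
def save(p,n): cv2.imwrite('pics/'+n+'.png',p['image'][:,:,::-1])
def T_cam2world(p,s=None):
    if 'hand_eye' in p:
        s=s or bot.sense()
        T=np.eye(4);T[:3,:3]=np.array(s['tool_rot']);T[:3,3]=s['eef_pos']
        return T@np.array(p['hand_eye'])
    R=cv2.Rodrigues(np.array(p['rvec'],float))[0];T=np.eye(4)
    T[:3,:3]=R.T;T[:3,3]=-R.T@np.array(p['tvec'],float).ravel();return T
def cloud(p,s=None):
    h,w=p['depth'].shape
    u,v=np.meshgrid(np.arange(w),np.arange(h))
    n=cv2.undistortPoints(np.stack([u,v],-1).reshape(-1,1,2).astype(np.float64),np.array(p['mtx']),np.array(p['dist'])).reshape(-1,2)
    d=p['depth'].reshape(-1,1)
    P=np.hstack([n*d,d]); T=T_cam2world(p,s)
    W=P@T[:3,:3].T+T[:3,3]; W[d[:,0]<=0]=np.nan
    return W.reshape(h,w,3)
E
python3 - <<'E'
from h import *
s=bot.sense(); print({k:np.round(v,3).tolist() for k,v in s.items()}, bot.pinch_z)
for n in ['scene','top','wrist']:
    p=eyes.get_image(n); save(p,n+'0'); print(n,p['shot'],(p['depth']>0).mean())
    np.savez('pics/'+n+'0.npz',W=cloud(p,s),im=p['image'])
    if n!='wrist':
        W=cloud(p)
        for q in ['blade','vise','gearbox','block_slot','spray','mug','driver','cap0']:
            for r in finder.outline_of(p,q):
                m=r['region'];w=W[m];w=w[~np.isnan(w[:,0])]
                print(q,round(r['score'],2),np.round(r['box']).tolist(),np.round(np.median(w,0),3) if len(w) else None,np.round(np.percentile(w,98,axis=0),3) if len(w) else None,np.round(np.percentile(w,2,axis=0),3) if len(w) else None)
E
```

```text
{'time': 0.0, 'joint_positions': [58.477, 15.879, -1.598, 72.652, 0.0, 84.076], 'joint_vel': [-0.097, 0.04, 0.076, 0.058, -0.053, -0.028], 'effort': [-0.001, -44.551, 29.52, 0.016, -0.0, -0.0], 'eef_pos': [0.27, 0.563, 0.23], 'tool_rot': [[0.432, -0.001, -0.902], [0.902, -0.002, 0.432], [-0.002, -1.0, 0.0]], 'force': [-0.117, 0.074, 0.791], 'moment': [-0.01, 0.008, -0.032], 'finger_gap': 0.086} -0.0187
scene 1 0.9959991496598639
blade 0.53 [429.0, 228.0, 446.0, 248.0] [0.606 0.316 0.106] [0.615 0.334 0.132] [0.591 0.297 0.078]
vise 0.89 [407.0, 227.0, 455.0, 284.0] [0.637 0.316 0.053] [0.676 0.38  0.081] [0.522 0.277 0.002]
vise 0.57 [181.0, 228.0, 225.0, 271.0] [ 0.738 -0.282  0.053] [ 0.784 -0.226  0.092] [ 0.705 -0.321  0.002]
gearbox 0.92 [256.0, 184.0, 366.0, 259.0] [ 0.592 -0.004  0.063] [0.65  0.13  0.069] [ 0.497 -0.144  0.006]
block_slot 0.65 [374.0, 175.0, 403.0, 204.0] [0.423 0.184 0.05 ] [0.44  0.217 0.058] [0.366 0.152 0.   ]
block_slot 0.56 [409.0, 180.0, 440.0, 224.0] [0.457 0.299 0.069] [0.478 0.338 0.077] [0.388 0.261 0.006]
spray 0.94 [366.0, 262.0, 396.0, 311.0] [0
[... 2260 characters left out ...]
.257  0.056] [ 0.53  -0.305  0.018]
cap0 0.94 [344.0, 208.0, 367.0, 228.0] [ 0.551 -0.278  0.023] [ 0.576 -0.254  0.056] [ 0.528 -0.307  0.018]
cap0 0.82 [385.0, 263.0, 404.0, 290.0] [ 0.408 -0.374  0.022] [ 0.433 -0.352  0.056] [ 0.381 -0.404  0.016]
cap0 0.73 [383.0, 213.0, 407.0, 236.0] [ 0.539 -0.377  0.023] [ 0.567 -0.354  0.057] [ 0.515 -0.407 -0.   ]
cap0 0.72 [346.0, 263.0, 367.0, 288.0] [ 0.407 -0.276  0.022] [ 0.434 -0.253  0.057] [ 0.38  -0.305  0.001]
cap0 0.65 [425.0, 270.0, 446.0, 292.0] [ 0.394 -0.478  0.023] [ 0.42  -0.458  0.057] [ 0.368 -0.507  0.017]
cap0 0.24 [97.0, 180.0, 120.0, 196.0] [0.595 0.313 0.121] [0.609 0.34  0.132] [0.586 0.298 0.073]
wrist 3 0.9959863945578231
```

View pics/scene0.png

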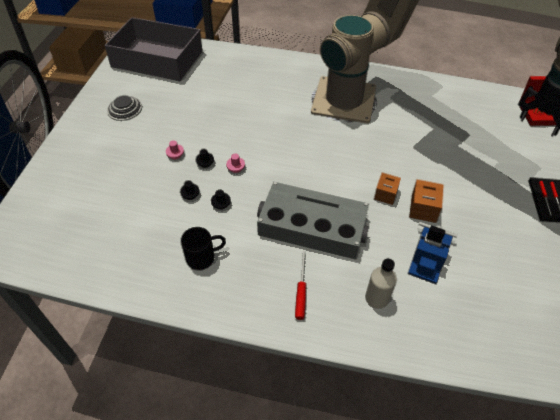

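View pics/top0.png

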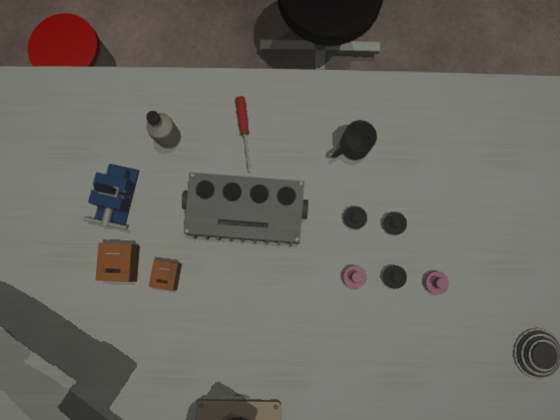

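View pics/wrist0.png

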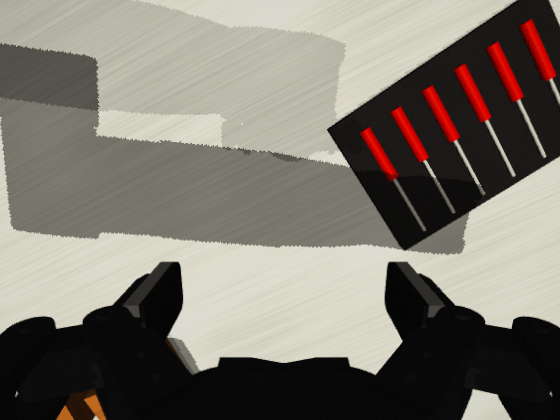

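```bash
cat >> h.py <<'E'
def go(x,y,z,ang=None,s=None,rot=None):
    """print row for TCP to xyz with tool x axis at heading ang deg (mod 180 chosen nearest)"""
    s=s or bot.sense(); R=np.array(s['tool_rot']);p=np.array(s['eef_pos'])
    d=R.T@(np.array([x,y,z])-p)
    cur=np.degrees(np.arctan2(R[1,0],R[0,0])); t=0
    if ang is not None:
        t=-(((ang-cur)+90)%180-90)   # turning about down axis reduces heading
    q=s['joint_positions']
    print('row',np.round(d,4).tolist(),round(t,2),'cur heading',round(cur,2),'pos',np.round(p,4),'j6',round(q[5],1),'steps',int(max(np.ceil(np.linalg.norm(d)/.0625),np.ceil(abs(t)/10.7))))
def rect(W,c,r,z0,z1):
    m=(np.abs(W[...,0]-c[0])<r)&(np.abs(W[...,1]-c[1])<r)&(W[...,2]>z0)&(W[...,2]<z1)
    P=W[m]; 
    if len(P)<5: print('few',len(P)); return None
    b=cv2.minAreaRect((P[:,:2]*1000).astype(np.float32)); print('rect',np.round(b[0],1),np.round(b[1],1),round(b[2],1),'z',np.round(np.median(P[:,2]),4),len(P)); return b
E
python3 - <<'E'
from h import *
p=eyes.get_image('wrist'); print(np.round(p['hand_eye'],3),np.round(p['mtx'],0))
W=np.load('pics/top0.npz')['W']
rect(W,(.6,.315),.05,.115,.14)
rect(W,(.6,.315),.1,.06,.085)
rect(W,(.43,.3),.07,.06,.085)
rect(W,(.57,0),.2,.055,.075)
go(.52,.30,.30,0)
E
```

```text
[[ 1.     0.    -0.001  0.   ]
 [ 0.001 -0.259  0.966 -0.143]
 [-0.    -0.966 -0.259  0.065]
 [ 0.     0.     0.     1.   ]] [[340.   0. 283.]
 [  0. 340. 211.]
 [  0.   0.   1.]]
rect [598.8 318. ] [39.2 16.3] 78.8 z 0.1271 128
rect [600.9 324.6] [83.2 75.1] 78.8 z 0.0751 848
rect [430.6 300.4] [81.7 90.7] 88.5 z 0.0692 1243
rect [572.4  20.2] [358.  394.5] 90.0 z 0.0631 6840
row [-0.1298, -0.0687, -0.3393] 64.4 cur heading 64.4 pos [0.2701 0.5636 0.2313] j6 84.1 steps 7
```

Run:
```python
from h import *
go(.5988,.318,.27,-11.2)
```

```text
row [-0.0795, -0.0387, -0.4026] 75.6 cur heading 64.4 pos [0.2701 0.5636 0.2313] j6 84.1 steps 8
```

Emit:
play_rows([
  [-0.04,-0.0387,-0.2,38],
  [-0.0795,-0.0387,-0.4026,75.6],
  [-0.0795,-0.0387,-0.4026,75.6],
  [-0.0795,-0.0387,-0.4026,75.6],
  [-0.0795,-0.0387,-0.4026,75.6],
  [-0.0795,-0.0387,-0.4026,75.6],
  [-0.0795,-0.0387,-0.4026,75.6],
  [-0.0795,-0.0387,-0.4026,75.6],
  [-0.0795,-0.0387,-0.4026,75.6],
  [-0.0795,-0.0387,-0.4026,75.6],
  [-0.0795,-0.0387,-0.4026,75.6],
])

```text
time: 2.38
eef_pos: [0.5978, 0.3189, 0.2701]
tool_rot: [[0.981, -0.0, 0.192], [-0.192, 0.0, 0.981], [-0.0, -1.0, -0.0]]
force: [-0.4, -0.0, 0.4]
finger_gap: 0.0851
```

Run:
```python
from h import *
s=bot.sense()
p=eyes.get_image('wrist'); save(p,'w1'); W=cloud(p,s)
rect(W,(.6,.315),.05,.115,.14)
rect(W,(.6,.315),.1,.07,.085)
go(.5988,.318,.14,-11.2)
```

```text
rect [599.2 319.4] [39.2 15.6] 78.9 z 0.1292 836
rect [600.  324.9] [81.5 77.1] 79.0 z 0.0765 4829
row [0.001, 0.1302, -0.0007] 0.1 cur heading -11.1 pos [0.5979 0.3188 0.2702] j6 123.7 steps 3
```

View pics/w1.png

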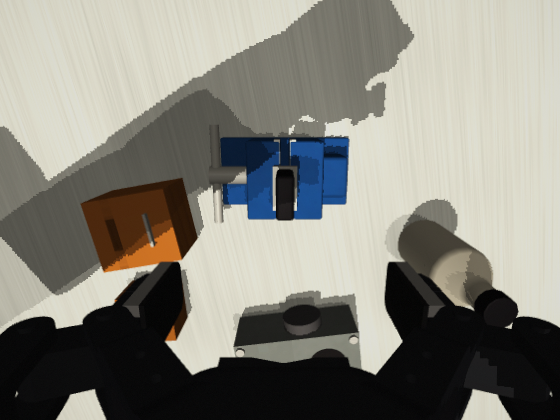

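Emit:
play_rows([
  [0.0012,0.06,0.0,0.1],
  [0.0012,0.12,0.0,0.1],
  [0.0012,0.15,0,0.1],
  [0.0012,0.178,0,0.1],
  [0.0012,0.178,0,0.1],
  [0.0012,0.178,0,0.1],
])

```text
time: 3.18
eef_pos: [0.5997, 0.3192, 0.0935]
tool_rot: [[0.981, 0.002, 0.194], [-0.194, 0.001, 0.981], [0.001, -1.0, 0.001]]
force: [-0.4, 0.2, 0.6]
finger_gap: 0.0853
```

Emit:
play_rows([
  [0,0,0,0],
  [0,0,0,0],
  [0,0,0,0],
  [0,0,0,0],
  [0,0,0,0],
  [0,0,0,0],
  [0,0,0,0],
  [0,0,0,0],
], grip=0.005, squeeze=40)

```text
time: 4.18
eef_pos: [0.5998, 0.3193, 0.0938]
tool_rot: [[0.981, 0.002, 0.194], [-0.194, 0.001, 0.981], [0.002, -1.0, 0.001]]
force: [0.4, 0.7, 4.3]
finger_gap: 0.0153
```

Run:
```python
from h import *
s=bot.sense();print(s['force'],s['moment'],s['finger_gap'])
go(.5992,.319,.25,-11)
p=eyes.get_image('wrist'); save(p,'w2')
```

```text
[0.37636921 0.67919801 4.3295848 ] [-0.08733013  0.18043462 -0.02022233] 0.015321925183207645
row [-0.0003, -0.1562, -0.0002] -0.16 cur heading -11.16 pos [0.5998 0.3193 0.0938] j6 123.7 steps 3
```

View pics/w2.png

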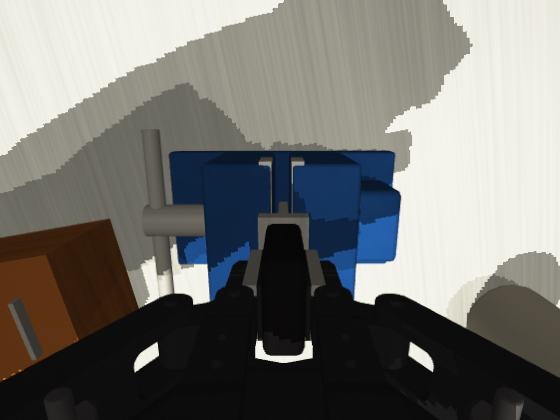

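Emit:
play_rows([
  [0,-0.02,0,0],
  [0,-0.06,0,0],
  [0,-0.12,0,0],
  [0,-0.16,0,0],
  [0,-0.16,0,0],
])

```text
time: 4.85
eef_pos: [0.602, 0.3202, 0.2596]
tool_rot: [[0.981, 0.011, 0.194], [-0.194, 0.005, 0.981], [0.01, -1.0, 0.007]]
force: [-0.5, -0.1, -1.0]
finger_gap: 0.0156
```

Run:
```python
from h import *
s=bot.sense();print(s['force'],s['moment'],s['finger_gap'])
W=np.load('pics/top0.npz')['W']
m=(abs(W[...,0]-.57)<.12)&(abs(W[...,1])<.18)&(W[...,2]>.06)&(W[...,2]<.068)
P=W[m];b=cv2.minAreaRect((P[:,:2]*1000).astype(np.float32));print(b)
go(.53,-.02,.31,0)
p=eyes.get_image('top'); save(p,'t2')
```

```text
[-0.53146459 -0.07782072 -0.96972288] [-0.01252001 -0.0189859   0.01707855] 0.015648446481335707
((569.6943969726562, -4.587371826171875), (292.60601806640625, 150.7941436767578), 86.56234741210938)
row [-0.0043, -0.0528, -0.3474] -11.16 cur heading -11.16 pos [0.602  0.3202 0.2596] j6 123.7 steps 6
```

Run:
```python
from h import *
go(.56,-.1,.31,-3.4)
```

```text
row [0.0418, -0.0551, -0.4193] -7.76 cur heading -11.16 pos [0.6005 0.3196 0.2562] j6 123.7 steps 7
```

Emit:
play_rows([
  [0.005,-0.0551,-0.06,-3],
  [0.0418,-0.0551,-0.4193,-7.76],
  [0.0418,-0.0551,-0.4193,-7.76],
  [0.0418,-0.0551,-0.4193,-7.76],
  [0.0418,-0.0551,-0.4193,-7.76],
  [0.0418,-0.0551,-0.4193,-7.76],
  [0.0418,-0.0551,-0.4193,-7.76],
  [0.0418,-0.0551,-0.4193,-7.76],
  [0.0418,-0.0551,-0.4193,-7.76],
  [0.0418,-0.0551,-0.4193,-7.76],
  [0.0418,-0.0551,-0.4193,-7.76],
])

```text
time: 6.28
eef_pos: [0.56, -0.0986, 0.3096]
tool_rot: [[0.998, 0.005, 0.057], [-0.057, 0.003, 0.998], [0.005, -1.0, 0.003]]
force: [0.2, 0.4, -1.7]
finger_gap: 0.0154
```

Run:
```python
from h import *
s=bot.sense();print(s['eef_pos'],s['tool_rot'],s['finger_gap'])
p=eyes.get_image('wrist'); save(p,'w3'); W=cloud(p,s)
np.savez('pics/w3.npz',W=W,im=p['image'])
T=np.linalg.inv(T_cam2world(p,s))
```

```text
[ 0.56000846 -0.09855457  0.30959872] [[ 0.99835591  0.00503697  0.05709738]
 [-0.05711255  0.00291971  0.99836348]
 [ 0.00486201 -0.99998305  0.00320258]] 0.015351483845100003
```

View pics/w3.png

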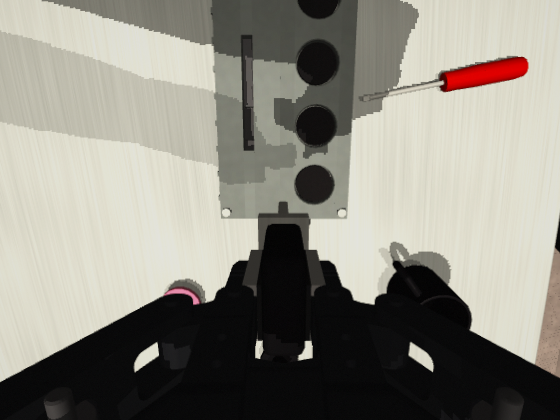

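Run:
```python
from h import *
d=np.load('pics/w3.npz');W=d['W']
P=W[20:205,215:355].reshape(-1,3)
lid=P[(P[:,2]>.058)&(P[:,2]<.072)]
print('lid z',np.median(lid[:,2]))
# slot: pixels below lid in window
w=W[30:160,236:262]
m=w[...,2]<.058
pts=w[m];print('slot n',len(pts))
# project slot edge: use ray-intersect with lid plane
s=dict(eef_pos=[0.56000846,-0.09855457,0.30959872])
for v in range(34,156,4):
    row=W[v,236:264]; print(v,np.round(row[::2,2]*1000).astype(int).tolist(), 'y',round(row[0,1]*1000))
```

```text
lid z 0.06423889407859582
slot n 1183
34 [65, 64, 65, 65, 65, 65, 65, 63, 64, 66, 64, 64, 64, 64] y 58
38 [63, 64, 64, 49, 48, 47, 47, 49, 65, 64, 64, 64, 64, 65] y 55
42 [64, 66, 64, 48, 45, 47, 47, 46, 65, 63, 65, 65, 65, 65] y 50
46 [64, 65, 64, 50, 47, 48, 47, 47, 64, 65, 65, 65, 65, 64] y 46
50 [65, 63, 65, 50, 46, 45, 45, 46, 47, 66, 66, 63, 66, 64] y 42
54 [64, 63, 64, 52, 47, 46, 45, 46, 47, 66, 65, 64, 65, 65] y 39
58 [63, 65, 63, 52, 47, 45, 46, 48, 46, 66, 63, 65, 64, 65] y 35
62 [64, 63, 63, 53, 48, 45, 47, 47, 47, 63, 66, 65, 66, 65] y 31<stdin>:13: RuntimeWarning: invalid value encountered in cast
Traceback (most recent call last):
ValueError: cannot convert float NaN to integer
```

Run:
```python
from h import *
d=np.load('pics/w3.npz');W=d['W']
for v in range(34,156,3):
    row=W[v,244:254,:]; print(v,np.round(row[:,2]*1000).tolist(), 'y',np.round(np.nanmedian(row[:,1])*1000))
im=d['image'] if 'image' in d else d['im']
cv2.imwrite('pics/w3c.png',cv2.resize(np.clip(im[25:160,205:360].astype(float)*2,0,255).astype(np.uint8)[:,:,::-1],None,fx=4,fy=4,interpolation=cv2.INTER_CUBIC))
```

```text
34 [65.0, 64.0, 65.0, 66.0, 65.0, 65.0, 63.0, 65.0, 64.0, 65.0] y 57.0
37 [54.0, 52.0, 52.0, 52.0, 52.0, 51.0, 52.0, 53.0, 64.0, 64.0] y 57.0
40 [47.0, 45.0, 47.0, 47.0, 46.0, 46.0, 47.0, 46.0, 65.0, 63.0] y 55.0
43 [47.0, 45.0, 45.0, 47.0, 45.0, 45.0, 46.0, 45.0, 63.0, 65.0] y 53.0
46 [47.0, 46.0, 48.0, 47.0, 47.0, 44.0, 47.0, 46.0, 64.0, 64.0] y 49.0
49 [47.0, 47.0, 47.0, 46.0, 47.0, 47.0, 47.0, 46.0, 64.0, 65.0] y 46.0
52 [46.0, 47.0, 47.0, 46.0, 48.0, 46.0, 46.0, 47.0, 47.0, 64.0] y 43.0
55 [46.0, 46.0, 46.0, 47.0, 48.0, 47.0, 47.0, 47.0, 46.0, 65.0] y 40.0
58 [47.0, 47.0, 45.0, 45.0, 46.0, 46.0, 48.0, 47.0, 46.0, 65.0] y 37.0
61 [47.0, 47.0, 47.0, 46.0, 45.0, 46.0, 48.0, 45.0, 47.0, 64.0] y 34.0
64 [46.0, 46.0, 46.0, 47.0, 46.0, 47.0, 45.0, 47.0, 47.0, 65.0] y 31.0
67 [47.0, 47.0, 45.0, 46.0, 46.0, 46.0, 48.0, 47.0, 46.0, 64.0] y 28.0
70 [45.0, 46.0, 47.0, 46.0, 45.0, 47.0, 46.0, 46.0, 46.0, 63.0] y 25.0
73 [47.0, 46.0, 47.0, 46.0, 48.0, 47.0, 46.0, 46.0, 47.0, 65.0] y 21.0
76 [45.0, 46.0, 47.0, 46.0, 47.0, 47.0, 45.0, 47.0, 47.0, 64.0] y 18.0
79 [47.0, 46.0, 46.0, 48.0, 46.0, 4
[... 1144 characters left out ...]
25.0, 26.0, 27.0, 27.0, 26.0, 27.0] y -38.0
130 [51.0, 27.0, 25.0, 26.0, 26.0, 29.0, 26.0, 26.0, 25.0, 26.0] y -41.0
133 [52.0, 27.0, 27.0, 27.0, 27.0, 26.0, 27.0, 26.0, 25.0, 28.0] y -45.0
136 [54.0, 26.0, 27.0, 24.0, 27.0, 27.0, 28.0, 26.0, 27.0, 27.0] y -48.0
139 [52.0, 26.0, 26.0, 26.0, 26.0, 26.0, 25.0, 27.0, 26.0, 26.0] y -52.0
142 [53.0, 47.0, 46.0, 46.0, 45.0, 47.0, 47.0, 46.0, 46.0, 47.0] y -55.0
145 [53.0, 46.0, 46.0, 46.0, 47.0, 46.0, 47.0, 46.0, 45.0, 48.0] y -58.0
148 [55.0, 46.0, 46.0, 48.0, 47.0, 47.0, 46.0, 47.0, 48.0, 46.0] y -62.0
151 [64.0, 65.0, 64.0, 63.0, 66.0, 63.0, 63.0, 65.0, 65.0, 64.0] y -64.0
154 [63.0, 64.0, 64.0, 64.0, 64.0, 64.0, 65.0, 66.0, 64.0, 65.0] y -67.0
```

View pics/w3c.png

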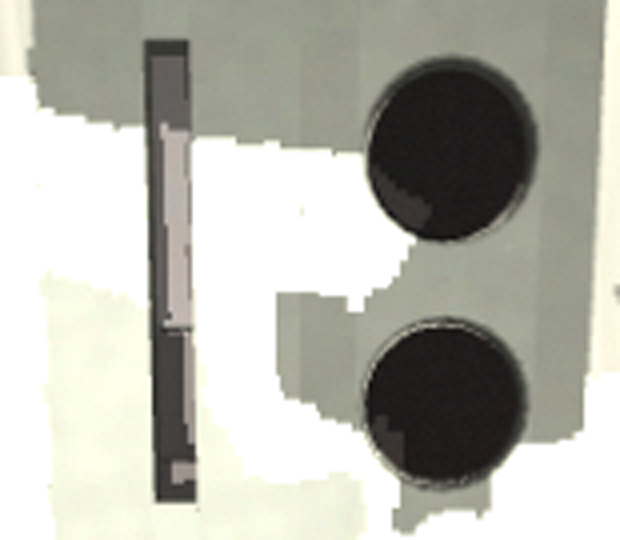

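Run:
```python
from h import *
d=np.load('pics/w3.npz');W=d['W']
L=[];Rr=[]
for v in range(40,148):
    z=W[v,225:275,2]; ok=np.isfinite(z)&(z>.061)
    low=np.where(~ok&((z<.058)|~np.isfinite(z)))[0]
    if len(low)<3: continue
    a=225+low.min()-1;b=225+low.max()+1
    L.append(W[v,a]);Rr.append(W[v,b])
L=np.array(L);Rr=np.array(Rr)
L=L[np.isfinite(L[:,0])&(abs(L[:,2]-.064)<.003)];Rr=Rr[np.isfinite(Rr[:,0])&(abs(Rr[:,2]-.064)<.003)]
pl=np.polyfit(L[:,1],L[:,0],1);pr=np.polyfit(Rr[:,1],Rr[:,0],1)
print(pl,pr,'width',pr[1]-pl[1]); 
sl=(pl[0]+pr[0])/2; x0=(pl[1]+pr[1])/2
print('heading of slot x-axis deg',-np.degrees(np.arctan(sl)), 'x at y=0',x0,'at y=-.0345',x0+sl*-.0345)
# ports
from itertools import product
for (cu,cv) in [(318,62),(316,125),(314,184)]:
    w=W[max(cv-32,0):cv+32,cu-32:cu+32]; ok=np.isfinite(w[...,2])
    m=(w[...,2]>.058)&ok
    # circle edge: contour of hole mask
    h=((~m)).astype(np.uint8)
    cs,_=cv2.findContours(h,cv2.RETR_EXTERNAL,cv2.CHAIN_APPROX_NONE)
    c=max(cs,key=cv2.contourArea)
    # dilate ring -> lid points just outside
    msk=np.zeros_like(h);cv2.drawContours(msk,[c],-1,1,-1)
    ring=(cv2.dilate(msk,np.ones((3,3),np.uint8))-msk)>0
    q=w[ring&m]; A=np.c_[2*q[:,:2],np.ones(len(q))];sol=np.linalg.lstsq(A,(q[:,:2]**2).sum(1),rcond=None)[0]
    print('port',sol[:2],'r',np.sqrt(sol[2]+sol[0]**2+sol[1]**2))
go(.53,.015,.16,0)
```

```text
[0.05165721 0.5198247 ] [0.03457733 0.53478487] width 0.014960175804294096
heading of slot x-axis deg -2.4689082779964444 x at y=0 0.5273047841869226 at y=-.0345 0.5258172384281603
port [0.60484875 0.02576384] r 0.022804089767958637
port [ 0.60018777 -0.04047628] r 0.023396100122098713
port [ 0.59645955 -0.10658837] r 0.020641113951458453
row [-0.0373, 0.1499, 0.1113] -3.28 cur heading -3.28 pos [ 0.5601 -0.0987  0.3098] j6 76.7 steps 4
```

Run:
```python
from h import *
go(.5280,.012,.155,-3.3)
```

```text
row [-0.0392, 0.1549, 0.1082] 0.02 cur heading -3.28 pos [ 0.5601 -0.0987  0.3098] j6 76.7 steps 4
```

Emit:
play_rows([
  [-0.02,0.02,0.05,0],
  [-0.0392,0.06,0.1082,0],
  [-0.0392,0.1,0.1082,0],
  [-0.0392,0.14,0.1082,0],
  [-0.0392,0.15,0.1082,0],
  [-0.0392,0.15,0.1082,0],
  [-0.0392,0.15,0.1082,0],
])

```text
time: 7.2
eef_pos: [0.5298, 0.0117, 0.1621]
tool_rot: [[0.998, 0.009, 0.057], [-0.057, 0.002, 0.998], [0.009, -1.0, 0.003]]
force: [0.0, -0.5, -1.4]
finger_gap: 0.0151
```

Run:
```python
from h import *
s=bot.sense();print(s['force'])
p=eyes.get_image('wrist'); save(p,'w4'); W=cloud(p,s)
np.savez('pics/w4.npz',W=W,im=p['image'])
cv2.imwrite('pics/w4c.png',cv2.resize(p['image'][40:340,160:400,::-1],None,fx=2.0,fy=2.0))
go(.5280,.012,.145,-3.3)
```

```text
[ 0.03004369 -0.45392209 -1.35641398]
row [-0.0021, 0.0171, 0.0002] 0.0 cur heading -3.3 pos [0.5299 0.0116 0.1621] j6 87.5 steps 1
```

View pics/w4c.png

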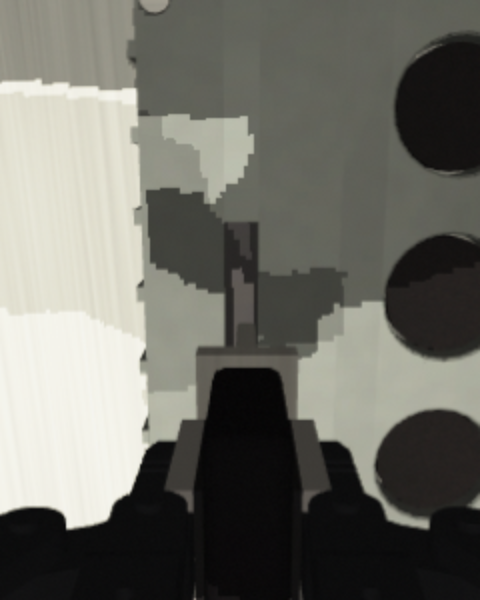

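Run:
```python
from h import *
s=bot.sense();R=np.array(s['tool_rot']);t=np.array(s['eef_pos'])
W=np.load('pics/w4.npz')['W']; P=(W-t)@R
for v in range(155,212,6):
    z=W[v,255:310,2]; low=np.where(z<.058)[0]
    if len(low): 
        a,b=255+low.min(),255+low.max(); print(v,a,b,'world y',round(W[v,a-1,1],4),'toolx L/R',np.round([P[v,a-1,0],P[v,b+1,0]],4), 'mid',np.round((P[v,a-1,0]+P[v,b+1,0])/2,4))
for v in (217,221,226,240):
    c=P[v,250:320]; m=(c[:,1]<-.0)&np.isfinite(c[:,1]) if v>226 else (abs(c[:,1]-.01)<.01); x=c[m][:,0]
    print(v,'collar tool x',np.round([x.min(),x.max()],4),'tooly',np.round(np.median(c[m][:,1]),4), 'z',np.round(np.median(c[m][:,2]),4))
```

```text
155 272 288 world y 0.0543 toolx L/R [-0.0087  0.0039] mid -0.0024
161 272 288 world y 0.0501 toolx L/R [-0.0087  0.004 ] mid -0.0024
167 273 288 world y 0.0452 toolx L/R [-0.0082  0.004 ] mid -0.0021
173 273 288 world y 0.0407 toolx L/R [-0.0083  0.004 ] mid -0.0022
179 273 288 world y 0.0365 toolx L/R [-0.0083  0.004 ] mid -0.0021
185 273 287 world y 0.0321 toolx L/R [-0.0083     nan] mid nan
191 273 288 world y 0.0281 toolx L/R [-0.0083  0.0041] mid -0.0021
197 273 288 world y 0.0237 toolx L/R [-0.0083  0.0041] mid -0.0021
203 273 288 world y 0.0194 toolx L/R [-0.0083  0.0041] mid -0.0021
209 273 288 world y 0.0149 toolx L/R [-0.0084  0.0041] mid -0.0021
217 collar tool x [-0.0119  0.0116] tooly 0.0101 z 0.0218
221 collar tool x [-0.0119  0.0115] tooly 0.0094 z 0.0201
226 collar tool x [-0.0119  0.0116] tooly 0.0034 z 0.0195
240 collar tool x [-0.0076  0.0078] tooly -0.0159 z 0.0198
```

Emit:
play_rows([
  [-0.0021,0.005,0,0],
  [-0.0021,0.01,0,0],
  [-0.0021,0.015,0,0],
  [-0.0021,0.022,0,0],
  [-0.0021,0.028,0,0],
  [-0.0021,0.032,0,0],
  [-0.0021,0.034,0,0],
  [-0.0021,0.034,0,0],
  [-0.0021,0.034,0,0],
])

```text
time: 8.38
eef_pos: [0.5283, 0.0118, 0.1283]
tool_rot: [[0.998, 0.01, 0.058], [-0.058, 0.002, 0.998], [0.01, -1.0, 0.003]]
force: [-0.4, -0.6, -1.4]
finger_gap: 0.0152
```

Run:
```python
from h import *
s=bot.sense();print(s['force'],s['moment'],s['tool_rot'])
go(.5280,.012,.123,-3.3)
```

```text
[-0.35281644 -0.57036392 -1.3766142 ] [ 0.05903899  0.01877742 -0.02981275] [[ 0.99829345  0.00998587  0.05753669]
 [-0.05756196  0.00226152  0.99833937]
 [ 0.00983917 -0.99994758  0.00283247]]
row [-0.0004, 0.0053, 0.0002] -0.0 cur heading -3.3 pos [0.5283 0.0118 0.1283] j6 87.5 steps 1
```

Emit:
play_rows([
  [0,0.001,0,0],
  [0,0.002,0,0],
  [0,0.003,0,0],
  [0,0.004,0,0],
  [0,0.0045,0,0],
  [0,0.0045,0,0],
  [0,0.0045,0,0],
])

```text
time: 9.25
eef_pos: [0.5284, 0.0118, 0.1238]
tool_rot: [[0.998, 0.01, 0.057], [-0.058, 0.002, 0.998], [0.01, -1.0, 0.003]]
force: [0.2, -0.3, -1.7]
finger_gap: 0.0158
```

Emit:
play_rows([
  [0,0.0005,0,0],
  [0,0.001,0,0],
  [0,0.001,0,0],
])

```text
time: 9.62
eef_pos: [0.5285, 0.0118, 0.1237]
tool_rot: [[0.998, 0.01, 0.057], [-0.057, 0.002, 0.998], [0.01, -1.0, 0.003]]
force: [-1.7, 0.2, 4.9]
finger_gap: 0.0153
```

Emit:
play_rows([
  [0,0.0004,-0.003,0],
  [0,0.0004,-0.006,0],
  [0,0.0004,-0.009,0],
  [0,0.0004,-0.012,0],
  [0,0.0004,-0.015,0],
  [0,0.0004,-0.018,0],
  [0,0.0004,-0.021,0],
  [0,0.0004,-0.024,0],
  [0,0.0004,-0.027,0],
  [0,0.0004,-0.03,0],
  [0,0.0004,-0.033,0],
  [0,0.0004,-0.035,0],
  [0,0.0004,-0.037,0],
  [0,0.0004,-0.037,0],
])

```text
time: 11.38
eef_pos: [0.5266, -0.0253, 0.1234]
tool_rot: [[0.998, 0.011, 0.058], [-0.058, 0.002, 0.998], [0.011, -1.0, 0.003]]
force: [0.4, 4.4, 6.4]
finger_gap: 0.0155
```

Emit:
play_rows([
  [0,0.0003,-0.0015,0],
  [0,0.0003,-0.003,0],
  [0,0.0005,-0.0045,0],
  [0,0.0008,-0.006,0],
  [0,0.001,-0.007,0],
  [0,0.001,-0.008,0],
  [0,0.001,-0.0085,0],
  [0,0.001,-0.0085,0],
])

```text
time: 12.38
eef_pos: [0.5262, -0.0338, 0.1225]
tool_rot: [[0.998, 0.011, 0.058], [-0.058, 0.002, 0.998], [0.011, -1.0, 0.003]]
force: [0.2, 0.3, -1.6]
finger_gap: 0.0153
```

Run:
```python
from h import *
s=bot.sense();print(s['force'],s['moment'],s['eef_pos'])
p=eyes.get_image('wrist'); save(p,'w5'); W=cloud(p,s)
R=np.array(s['tool_rot']);P=(W-np.array(s['eef_pos']))@R
for v in (217,221,226,240):
    c=P[v,250:320]; m=(abs(c[:,1]-.01)<.01) ; x=c[m]
    if len(x): print(v,np.round([x[:,0].min(),x[:,0].max()],4),np.round(np.median(x,0),4))
```

```text
[ 0.20750604  0.34408678 -1.56010357] [0.02234353 0.02140177 0.02955537] [ 0.5261656  -0.03384747  0.12245438]
217 [-0.0119  0.0116] [-0.0001  0.0097  0.0219]
221 [-0.0118  0.0115] [-0.0004  0.0093  0.0201]
226 [-0.0119  0.0117] [-0.0001  0.0034  0.0195]
240 [-0.012   0.0117] [-0.0091  0.009   0.0107]
```

Emit:
play_rows([
  [0,0.002,-0.0005,0],
  [0,0.005,-0.0005,0],
  [0,0.008,-0.0005,0],
  [0,0.011,-0.0005,0],
  [0,0.014,-0.0005,0],
  [0,0.016,-0.0005,0],
  [0,0.0175,-0.0005,0],
  [0,0.0175,-0.0005,0],
])

```text
time: 13.42
eef_pos: [0.5263, -0.0342, 0.1049]
tool_rot: [[0.998, 0.011, 0.058], [-0.058, 0.002, 0.998], [0.011, -1.0, 0.003]]
force: [0.3, 0.2, -2.0]
finger_gap: 0.0155
```

Emit:
play_rows([
  [0,0.0006,0,0],
  [0,0.0012,0,0],
  [0,0.0018,0,0],
  [0,0.0018,0,0],
])

```text
time: 13.92
eef_pos: [0.5265, -0.0342, 0.1037]
tool_rot: [[0.998, 0.011, 0.058], [-0.058, 0.002, 0.998], [0.011, -1.0, 0.003]]
force: [-2.5, 0.9, 4.8]
finger_gap: 0.0156
```

Emit:
play_rows([
  [0,-0.0004,0,0],
  [0,-0.0004,0,0],
])

```text
time: 14.18
eef_pos: [0.5265, -0.0343, 0.1038]
tool_rot: [[0.998, 0.011, 0.058], [-0.058, 0.002, 0.998], [0.011, -1.0, 0.003]]
force: [-0.0, -0.3, -0.3]
finger_gap: 0.0155
```

Emit:
play_rows([
  [0,0,0,0],
  [0,0,0,0],
  [0,0,0,0],
  [0,0,0,0],
  [0,0,0,0],
], grip=0.045)

```text
time: 14.8
eef_pos: [0.5265, -0.0343, 0.1038]
tool_rot: [[0.998, 0.011, 0.058], [-0.058, 0.002, 0.998], [0.011, -1.0, 0.003]]
force: [0.2, -0.3, 0.1]
finger_gap: 0.0449
```

Emit:
play_rows([
  [0,-0.02,0,0],
  [0,-0.05,0,0],
  [0,-0.1,0,0],
  [0,-0.15,0,0],
  [0,-0.17,0,0],
  [0,-0.17,0,0],
  [0,-0.17,0,0],
])

```text
time: 15.68
eef_pos: [0.5238, -0.0345, 0.2725]
tool_rot: [[0.998, 0.009, 0.058], [-0.058, 0.003, 0.998], [0.009, -1.0, 0.003]]
force: [-0.1, -0.5, 1.2]
finger_gap: 0.0449
```

Run:
```python
from h import *
s=bot.sense();print(s['force'],s['eef_pos'])
p=eyes.get_image('wrist'); save(p,'w6'); W=cloud(p,s)
np.savez('pics/w6.npz',W=W,im=p['image'])
rect(W,(.526,-.034),.04,.125,.15)
rect(W,(.526,-.034),.04,.09,.1)
p=eyes.get_image('top'); W=cloud(p); save(p,'t6')
rect(W,(.526,-.034),.04,.125,.15)
for r in finder.outline_of(p,'cap0'):
    w=W[r['region']];w=w[w[:,2]>.045]; print(round(r['score'],2),np.round(r['box']),np.round(np.nanmean(w,0),4) if len(w) else '', p['image'][r['region']].mean(0).round())
```

```text
[-0.12393147 -0.51300298  1.18265046] [ 0.52379809 -0.03446789  0.27246853]
rect [526.6 -33.7] [39.9 15.4] 86.6 z 0.1391 902
rect [527.2 -33.8] [43.4 23.6] 86.7 z 0.0945 345
few 0
0.81 [425. 269. 449. 292.] [ 0.394  -0.4814  0.0529] [117.  82.  93.]
0.76 [382. 264. 407. 288.] [ 0.4076 -0.3781  0.0533] [45. 45. 42.]
0.71 [385. 210. 406. 236.] [ 0.5406 -0.3808  0.053 ] [47. 46. 44.]
0.64 [344. 206. 367. 227.] [ 0.5533 -0.2805  0.0534] [45. 45. 42.]
0.61 [342. 266. 366. 287.] [ 0.4062 -0.2782  0.0537] [120.  87.  97.]
0.38 [256. 177. 309. 247.] [ 0.5593 -0.1046  0.0635] [81. 83. 77.]
```

View pics/w6.png

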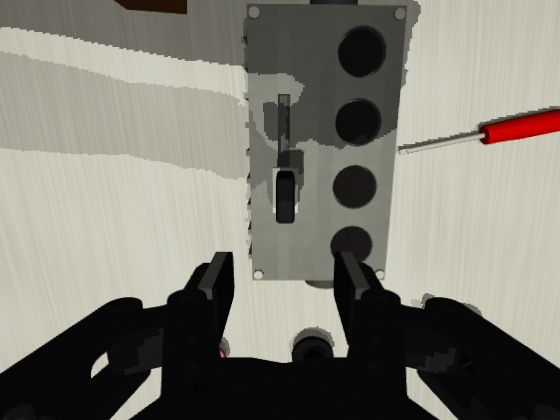

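```bash
cat >> h.py <<'E'
def holes(W,cs,zl=.064):
    out=[]
    for cu,cv in cs:
        w=W[max(cv-32,0):cv+32,max(cu-32,0):cu+32]
        m=(w[...,2]>zl-.006)&np.isfinite(w[...,2]); h=(~m).astype(np.uint8)
        k,_=cv2.findContours(h,cv2.RETR_EXTERNAL,cv2.CHAIN_APPROX_NONE)
        k=max(k,key=cv2.contourArea); msk=np.zeros_like(h);cv2.drawContours(msk,[k],-1,1,-1)
        ring=(cv2.dilate(msk,np.ones((3,3),np.uint8))-msk)>0
        q=w[ring&m&(abs(w[...,2]-zl)<.003)]; A=np.c_[2*q[:,:2],np.ones(len(q))];sol=np.linalg.lstsq(A,(q[:,:2]**2).sum(1),rcond=None)[0]
        print('port',np.round(sol[:2],4),'r',round(np.sqrt(sol[2]+sol[0]**2+sol[1]**2),4),len(q))
        out.append(sol[:2])
    return np.array(out)
E
python3 - <<'E'
from h import *
W=np.load('pics/w6.npz')['W']
C=holes(W,[(361,51),(358,121),(354,187),(351,245)])
print(np.diff(C,axis=0))
go(.5545,-.33,.25,-3.4)
E
```

```text
port [0.6076 0.0909] r 0.0234 100
port [0.6039 0.0254] r 0.0232 120
port [ 0.6001 -0.0404] r 0.0233 40
port [ 0.5961 -0.106 ] r 0.0234 33
[[-0.00369986 -0.06546491]
 [-0.003764   -0.06584437]
 [-0.00399684 -0.06558168]]
row [0.0478, 0.0214, -0.2934] 0.09 cur heading -3.31 pos [ 0.5235 -0.0344  0.272 ] j6 82.3 steps 5
```

Run:
```python
from h import *
go(.5,-.38,.28,-3.3)
```

```text
row [-0.0035, -0.0092, -0.3463] -0.01 cur heading -3.31 pos [ 0.5235 -0.0344  0.272 ] j6 82.3 steps 6
```

Emit:
play_rows([
  [-0.0035,-0.0092,-0.06,0],
  [-0.0035,-0.0092,-0.3463,0],
  [-0.0035,-0.0092,-0.3463,0],
  [-0.0035,-0.0092,-0.3463,0],
  [-0.0035,-0.0092,-0.3463,0],
  [-0.0035,-0.0092,-0.3463,0],
  [-0.0035,-0.0092,-0.3463,0],
  [-0.0035,-0.0092,-0.3463,0],
], grip=0.0854)

```text
time: 16.82
eef_pos: [0.4996, -0.3792, 0.2789]
tool_rot: [[0.998, 0.007, 0.058], [-0.058, 0.005, 0.998], [0.006, -1.0, 0.005]]
force: [0.2, -0.5, 0.4]
finger_gap: 0.0852
```

```bash
cat >> h.py <<'E'
def knobs(name,near=None):
    s=bot.sense(); p=eyes.get_image('wrist'); save(p,name); W=cloud(p,s)
    m=((W[...,2]>.046)&(W[...,2]<.062)).astype(np.uint8)
    n,l,st,ce=cv2.connectedComponentsWithStats(m)
    for i in range(1,n):
        if st[i,4]<80: continue
        q=W[l==i]; (c,r)=cv2.minEnclosingCircle((q[:,:2]*1000).astype(np.float32))
        q2=q[q[:,2]>.051]
        print(np.round(ce[i]),'circ',np.round(c,1),round(r,1),'mean',np.round(q2[:,:2].mean(0)*1000,1),'n',st[i,4],'rgb',p['image'][l==i].mean(0).round(),'z',np.round(np.median(q2[:,2]),4))
    return W
E
python3 - <<'E'
from h import *
knobs('w7')
go(.5545,-.28,.1,-3.3)
E
```

```text
[475.  18.] circ [ 702. -225.] 5.7 mean [ 700.1 -224.4] n 115 rgb [7. 6. 6.] z 0.0581
[479.  83.] circ [ 730.6 -283.4] 38.0 mean [ 709.2 -286.9] n 595 rgb [3. 2. 3.] z 0.0565
[537.  73.] circ [ 749.2 -281.6] 35.3 mean [ 770.1 -279.3] n 823 rgb [3. 2. 2.] z 0.0567
[327.  86.] circ [ 551.4 -281.1] 13.0 mean [ 551.5 -281.1] n 528 rgb [13. 11. 11.] z 0.0541
[185.  93.] circ [ 404.1 -278.9] 12.7 mean [ 404.6 -279.1] n 506 rgb [160.  73.  91.] z 0.0542
[317. 182.] circ [ 538.5 -381.1] 12.8 mean [ 538.4 -380.8] n 438 rgb [22. 20. 20.] z 0.0543
[198. 187.] circ [ 405.8 -378.5] 12.9 mean [ 406.1 -378.2] n 444 rgb [17. 15. 15.] z 0.0544
[197. 274.] circ [ 392.4 -482.8] 13.1 mean [ 393.1 -482. ] n 376 rgb [151.  84. 104.] z 0.0544
row [0.0478, 0.18, 0.1008] 0.04 cur heading -3.26 pos [ 0.4998 -0.3787  0.2792] j6 50.0 steps 4
```

View pics/w7.png

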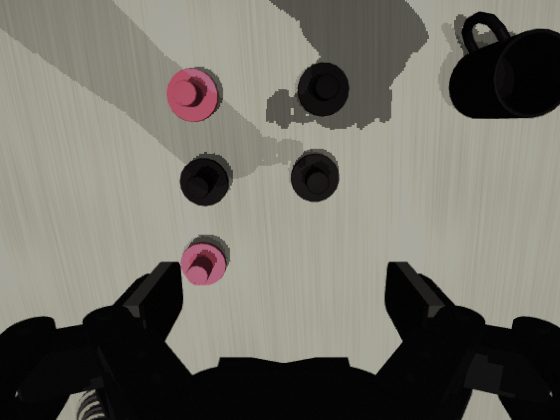

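Run:
```python
from h import *
go(.5515,-.281,.026,-3.3)
```

```text
row [0.0444, 0.254, 0.0993] 0.04 cur heading -3.26 pos [ 0.4998 -0.3787  0.2792] j6 50.0 steps 5
```

Emit:
play_rows([
  [0.0444,0.05,0.0993,0],
  [0.0444,0.1,0.0993,0],
  [0.0444,0.15,0.0993,0],
  [0.0444,0.18,0.0993,0],
  [0.0444,0.21,0.0993,0],
  [0.0444,0.235,0.0993,0],
  [0.0444,0.25,0.0993,0],
  [0.0444,0.254,0.0993,0],
  [0.0444,0.254,0.0993,0],
  [0.0444,0.254,0.0993,0],
], grip=0.06)

```text
time: 18.12
eef_pos: [0.5525, -0.2816, 0.0273]
tool_rot: [[0.998, 0.009, 0.057], [-0.057, 0.003, 0.998], [0.009, -1.0, 0.004]]
force: [0.8, -0.5, 0.5]
finger_gap: 0.0597
```

Run:
```python
from h import *
go(.5515,-.281,.026,-3.3)
knobs('w8')
```

```text
row [-0.001, 0.0013, 0.0005] 0.04 cur heading -3.26 pos [ 0.5525 -0.2816  0.0273] j6 60.1 steps 1
[281. 292.] circ [ 551.5 -280.8] 13.1 mean [ 551.5 -279.7] n 3490 rgb [10.  9.  9.] z 0.0543
[195. 287.] circ [ 518.3 -279.5] 12.0 mean [ 519.3 -275. ] n 1097 rgb [21. 21. 19.] z 0.0567
[372. 286.] circ [ 586.1 -283. ] 11.8 mean [ 585.9 -278.4] n 1072 rgb [21. 20. 19.] z 0.0568
```

View pics/w8.png

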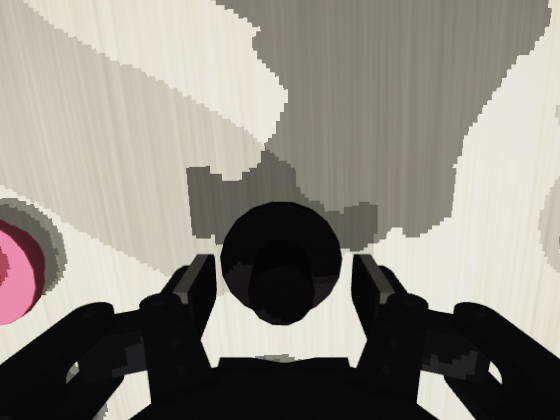

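Emit:
play_rows([
  [-0.001,0.0005,0.0005,0],
  [-0.001,0.0005,0.0005,0],
  [-0.001,0.0005,0.0005,0],
  [-0.001,0.0005,0.0005,0],
  [-0.001,0.0005,0.0005,0],
  [-0.001,0.0005,0.0005,0],
], grip=0.015, squeeze=60)

```text
time: 18.92
eef_pos: [0.5518, -0.2815, 0.0275]
tool_rot: [[0.998, 0.01, 0.057], [-0.057, 0.002, 0.998], [0.009, -1.0, 0.003]]
force: [-2.2, -0.0, 5.0]
finger_gap: 0.0243
```

Run:
```python
from h import *
s=bot.sense();print(s['finger_gap'],s['force'])
go(.5961,-.106,.15,-3.3)
```

```text
0.02427459991578975 [-2.16959004 -0.01163731  4.98845173]
row [0.0354, -0.1216, 0.1781] 0.03 cur heading -3.27 pos [ 0.5518 -0.2815  0.0275] j6 60.1 steps 4
```

Emit:
play_rows([
  [0,-0.03,0,0],
  [0,-0.08,0,0],
  [0.0,-0.12,0.01,0],
  [0.0354,-0.1216,0.07,0],
  [0.0354,-0.1216,0.13,0],
  [0.0354,-0.1216,0.1781,0],
  [0.0354,-0.1216,0.1781,0],
  [0.0354,-0.1216,0.1781,0],
  [0.0354,-0.1216,0.1781,0],
])

```text
time: 20.05
eef_pos: [0.5961, -0.1071, 0.1497]
tool_rot: [[0.998, 0.009, 0.059], [-0.059, 0.002, 0.998], [0.009, -1.0, 0.003]]
force: [-0.5, 0.1, -0.9]
finger_gap: 0.024
```

Run:
```python
from h import *
s=bot.sense();print(s['finger_gap'],s['force'])
p=eyes.get_image('wrist'); save(p,'w9'); W=cloud(p,s)
R=np.array(s['tool_rot']);P=(W-np.array(s['eef_pos']))@R
# flange visible / knob top in tool frame
m=(abs(P[...,0])<.04)&(P[...,1]>-.006)&(P[...,1]<.004)&(abs(P[...,2])<.04)
q=P[m];print('flange',q[:,0].min(),q[:,0].max(),q[:,2].max(),np.median(q[:,1]))
m=(abs(P[...,0])<.014)&(P[...,1]>-.032)&(P[...,1]<-.022)&(abs(P[...,2])<.03)
q=P[m];print('knob',len(q), cv2.minEnclosingCircle((q[:,[0,2]]*1000).astype(np.float32)) if len(q) else '')
go(.5961,-.106,.085,-3.3)
```

```text
0.024023819340514094 [-0.48996488  0.12687069 -0.86955967]
flange -0.027668939202571283 0.026336385726428293 0.027705174048048675 -0.000903789647192848
knob 3601 ((-0.004443481098860502, 1.093454360961914), 17.44210433959961)
row [-0.0006, 0.0647, 0.0011] -0.08 cur heading -3.38 pos [ 0.596  -0.1073  0.1497] j6 76.9 steps 2
```

View pics/w9.png

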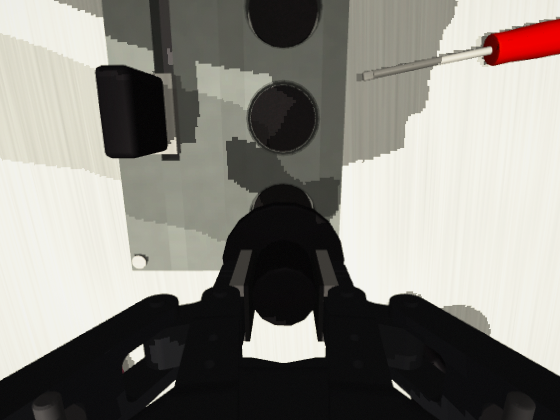

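Emit:
play_rows([
  [-0.0006,0.02,0.0011,0],
  [-0.0006,0.035,0.0011,0],
  [-0.0006,0.045,0.0011,0],
  [-0.0006,0.053,0.0011,0],
  [-0.0006,0.058,0.0011,0],
  [-0.0006,0.062,0.0011,0],
  [-0.0006,0.062,0.0011,0],
])

```text
time: 20.98
eef_pos: [0.596, -0.1059, 0.0877]
tool_rot: [[0.998, 0.009, 0.059], [-0.059, 0.002, 0.998], [0.009, -1.0, 0.003]]
force: [-0.0, -0.2, -0.8]
finger_gap: 0.0244
```

Emit:
play_rows([
  [0,0.0015,0,0],
  [0,0.003,0,0],
  [0,0.0045,0,0],
  [0,0.006,0,0],
  [0,0.0072,0,0],
  [0,0.0072,0,0],
])

```text
time: 21.72
eef_pos: [0.5965, -0.106, 0.082]
tool_rot: [[0.998, 0.01, 0.059], [-0.059, 0.002, 0.998], [0.01, -1.0, 0.002]]
force: [-2.6, -0.2, 6.0]
finger_gap: 0.0244
```

Emit:
play_rows([
  [0,0.0015,0,0],
  [0,0.003,0,0],
  [0,0.004,0,0],
  [0,0.005,0,0],
  [0,0.0055,0,0],
  [0,0.0055,0,0],
])

```text
time: 22.48
eef_pos: [0.5966, -0.106, 0.0779]
tool_rot: [[0.998, 0.01, 0.059], [-0.059, 0.002, 0.998], [0.01, -1.0, 0.002]]
force: [-2.5, 0.2, 6.6]
finger_gap: 0.0243
```

Emit:
play_rows([
  [0,0.001,0,0],
  [0,0.002,0,0],
  [0,0.0025,0,0],
  [0,0.0025,0,0],
])

```text
time: 22.98
eef_pos: [0.5966, -0.106, 0.0775]
tool_rot: [[0.998, 0.011, 0.059], [-0.059, 0.001, 0.998], [0.011, -1.0, 0.002]]
force: [-4.1, 0.8, 12.9]
finger_gap: 0.0243
```

Emit:
play_rows([
  [0,0.002,0,0],
  [0,0.0035,0,0],
  [0,0.0035,0,0],
])

```text
time: 23.35
eef_pos: [0.5966, -0.106, 0.0774]
tool_rot: [[0.998, 0.011, 0.058], [-0.058, 0.001, 0.998], [0.011, -1.0, 0.001]]
force: [-6.7, 1.4, 19.7]
finger_gap: 0.0241
```

Emit:
play_rows([
  [0,-0.0005,0,0],
  [0,-0.0005,0,0],
])

```text
time: 23.6
eef_pos: [0.597, -0.1061, 0.078]
tool_rot: [[0.998, 0.012, 0.058], [-0.058, 0.001, 0.998], [0.012, -1.0, 0.001]]
force: [0.3, 0.1, -0.9]
finger_gap: 0.0245
```

Emit:
play_rows([
  [0,0,0,0],
  [0,0,0,0],
  [0,0,0,0],
  [0,0,0,0],
], grip=0.045)

```text
time: 24.1
eef_pos: [0.597, -0.1061, 0.0778]
tool_rot: [[0.998, 0.012, 0.058], [-0.058, 0.001, 0.998], [0.012, -1.0, 0.001]]
force: [0.5, -0.7, -0.3]
finger_gap: 0.0449
```

Emit:
play_rows([
  [0,-0.02,0,0],
  [0,-0.06,0,0],
  [0,-0.12,0,0],
  [0,-0.18,0,0],
  [0,-0.19,0,0],
  [0,-0.19,0,0],
])

```text
time: 24.85
eef_pos: [0.5952, -0.1064, 0.2687]
tool_rot: [[0.998, 0.014, 0.058], [-0.058, 0.0, 0.998], [0.014, -1.0, 0.001]]
force: [-0.6, 0.2, -1.0]
finger_gap: 0.0455
```

```bash
cat >> h.py <<'E'
def capcheck(name,ports):
    s=bot.sense(); p=eyes.get_image('wrist'); save(p,name); W=cloud(p,s)
    for c in ports:
        r=np.hypot(W[...,0]-c[0],W[...,1]-c[1])
        k=W[(r<.011)&(W[...,2]>.09)]; f=W[(r>.018)&(r<.027)&(W[...,2]<.09)]; l=W[(r>.034)&(r<.04)&(abs(W[...,2]-.064)<.01)]
        print(c,'knob z',np.round(np.median(k[:,2]),4) if len(k) else None,'flange',np.round(np.median(f[:,2]),4) if len(f) else None,'lid',np.round(np.median(l[:,2]),4) if len(l) else None,len(k),len(f))
    rect(W,(.526,-.034),.04,.125,.15)
E
python3 - <<'E'
from h import *
print(bot.sense()['force'])
capcheck('w10',[(.5961,-.106)])
go(.5,-.38,.28,-3.3)
E
```

```text
[-0.60770466  0.15914997 -1.03030887]
(0.5961, -0.106) knob z 0.3474 flange 0.0725 lid 0.0646 1539 1160
rect [527.8 -33.9] [40.2 16.7] 86.8 z 0.1389 1230
row [-0.0779, -0.0144, -0.2789] -0.05 cur heading -3.35 pos [ 0.5943 -0.1061  0.2668] j6 77.0 steps 5
```

View pics/w10.png

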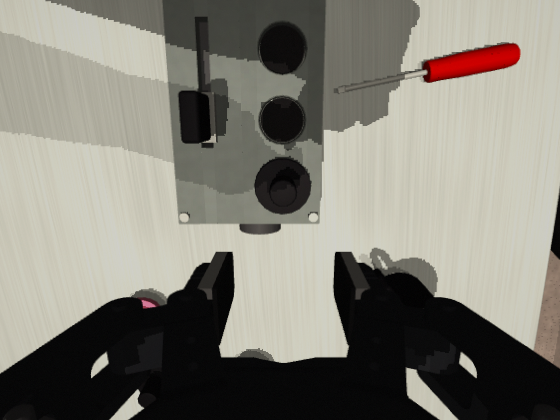

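Emit:
play_rows([
  [-0.0779,-0.0144,-0.2789,0],
  [-0.0779,-0.0144,-0.2789,0],
  [-0.0779,-0.0144,-0.2789,0],
  [-0.0779,-0.0144,-0.2789,0],
  [-0.0779,-0.0144,-0.2789,0],
  [-0.0779,-0.0144,-0.2789,0],
  [-0.0779,-0.0144,-0.2789,0],
  [-0.0779,-0.0144,-0.2789,0],
], grip=0.06)

```text
time: 25.9
eef_pos: [0.5, -0.3784, 0.2788]
tool_rot: [[0.998, 0.009, 0.057], [-0.057, 0.003, 0.998], [0.009, -1.0, 0.003]]
force: [0.1, 0.2, -0.8]
finger_gap: 0.0597
```

Run:
```python
from h import *
knobs('w11')
go(.5385,-.381,.027,-3.3)
```

```text
[474.  19.] circ [ 702.5 -224.2] 5.8 mean [ 700.1 -224.4] n 114 rgb [10. 10. 10.] z 0.0572
[536.  74.] circ [ 748.8 -281.6] 35.5 mean [ 770.1 -279.4] n 833 rgb [3. 2. 3.] z 0.0567
[478.  84.] circ [ 731.7 -283.7] 38.3 mean [ 709.3 -286.5] n 578 rgb [3. 3. 3.] z 0.0568
[184.  93.] circ [ 404.  -278.8] 12.7 mean [ 404.5 -278.9] n 502 rgb [167.  76.  96.] z 0.0542
[316. 183.] circ [ 538.5 -381.2] 13.0 mean [ 538.3 -380.8] n 438 rgb [24. 21. 21.] z 0.0544
[197. 187.] circ [ 405.9 -378.5] 12.9 mean [ 406.1 -378.1] n 448 rgb [18. 16. 16.] z 0.0543
row [0.036, 0.2525, -0.001] 0.05 cur heading -3.25 pos [ 0.5002 -0.3785  0.2792] j6 50.0 steps 5
```

Emit:
play_rows([
  [0.036,0.05,-0.001,0],
  [0.036,0.1,-0.001,0],
  [0.036,0.15,-0.001,0],
  [0.036,0.18,-0.001,0],
  [0.036,0.21,-0.001,0],
  [0.036,0.235,-0.001,0],
  [0.036,0.25,-0.001,0],
  [0.036,0.2525,-0.001,0],
  [0.036,0.2525,-0.001,0],
  [0.036,0.2525,-0.001,0],
])

```text
time: 27.2
eef_pos: [0.5394, -0.3817, 0.0285]
tool_rot: [[0.998, 0.011, 0.057], [-0.057, 0.001, 0.998], [0.011, -1.0, 0.001]]
force: [0.3, -0.5, -0.5]
finger_gap: 0.0599
```

Run:
```python
from h import *
go(.5385,-.381,.0275,-3.3)
knobs('w12')
```

```text
row [-0.001, 0.0009, 0.0006] 0.05 cur heading -3.25 pos [ 0.5394 -0.3817  0.0285] j6 52.2 steps 1
[281. 289.] circ [ 538.2 -380.4] 13.3 mean [ 538.5 -379.4] n 3442 rgb [10.  9.  9.] z 0.0543
[195. 286.] circ [ 505.4 -379.4] 12.1 mean [ 506.2 -374.8] n 1066 rgb [21. 21. 19.] z 0.057
[371. 285.] circ [ 573.1 -383.1] 11.8 mean [ 572.8 -378.5] n 1042 rgb [21. 20. 19.] z 0.0567
```

Emit:
play_rows([
  [-0.001,0.0008,0.001,0],
  [-0.001,0.0008,0.001,0],
  [-0.001,0.0008,0.001,0],
  [-0.001,0.0008,0.001,0],
  [-0.001,0.0008,0.001,0],
  [-0.001,0.0008,0.001,0],
], grip=0.015)

```text
time: 28.0
eef_pos: [0.5389, -0.381, 0.0284]
tool_rot: [[0.998, 0.012, 0.057], [-0.057, -0.0, 0.998], [0.012, -1.0, 0.0]]
force: [-0.5, -0.2, 5.7]
finger_gap: 0.0243
```

Run:
```python
from h import *
s=bot.sense();print(s['finger_gap'],s['force'])
go(.6039,.0254,.17,-3.3)
```

```text
0.02430764575984466 [-0.50091936 -0.19202514  5.72657364]
row [0.0436, -0.1409, 0.4095] 0.05 cur heading -3.25 pos [ 0.5389 -0.381   0.0284] j6 52.2 steps 7
```

Emit:
play_rows([
  [0,-0.03,0,0],
  [0,-0.08,0,0],
  [0.01,-0.13,0.02,0],
  [0.0436,-0.1409,0.06,0],
  [0.0436,-0.1409,0.12,0],
  [0.0436,-0.1409,0.18,0],
  [0.0436,-0.1409,0.24,0],
  [0.0436,-0.1409,0.3,0],
  [0.0436,-0.1409,0.36,0],
  [0.0436,-0.1409,0.4095,0],
  [0.0436,-0.1409,0.4095,0],
  [0.0436,-0.1409,0.4095,0],
  [0.0436,-0.1409,0.4095,0],
])

```text
time: 29.62
eef_pos: [0.6037, 0.0242, 0.1696]
tool_rot: [[0.998, 0.011, 0.058], [-0.058, -0.0, 0.998], [0.011, -1.0, 0.0]]
force: [0.1, 0.3, -0.7]
finger_gap: 0.0243
```

Run:
```python
from h import *
s=bot.sense();print(s['finger_gap'],s['force'])
p=eyes.get_image('wrist'); save(p,'w13'); W=cloud(p,s)
R=np.array(s['tool_rot']);P=(W-np.array(s['eef_pos']))@R
m=(abs(P[...,0])<.04)&(P[...,1]>-.006)&(P[...,1]<.004)&(abs(P[...,2])<.04)
q=P[m];print('flange',q[:,0].min(),q[:,0].max(),q[:,2].max(),np.median(q[:,1]))
go(.6039,.0254,.0885,-3.3)
```

```text
0.024306898873035103 [ 0.1406796   0.34380653 -0.69898243]
flange -0.022652613408291458 0.021218008122695687 0.013117515400387567 -0.0022911944347303115
row [-0.0009, 0.0812, 0.0013] -0.06 cur heading -3.36 pos [0.6038 0.0241 0.1697] j6 89.5 steps 2
```

View pics/w13.png

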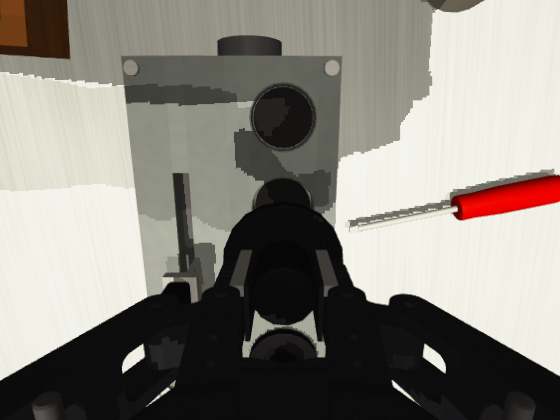

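Emit:
play_rows([
  [-0.0009,0.02,0.0013,0],
  [-0.0009,0.04,0.0013,0],
  [-0.0009,0.055,0.0013,0],
  [-0.0009,0.065,0.0013,0],
  [-0.0009,0.072,0.0013,0],
  [-0.0009,0.077,0.0013,0],
  [-0.0009,0.0805,0.0013,0],
  [-0.0009,0.0805,0.0013,0],
])

```text
time: 30.68
eef_pos: [0.6039, 0.0255, 0.0892]
tool_rot: [[0.998, 0.012, 0.058], [-0.058, -0.0, 0.998], [0.012, -1.0, 0.0]]
force: [0.5, -0.1, -1.3]
finger_gap: 0.024
```

Emit:
play_rows([
  [0,0.0015,0,0],
  [0,0.003,0,0],
  [0,0.0045,0,0],
  [0,0.006,0,0],
  [0,0.0075,0,0],
  [0,0.0085,0,0],
  [0,0.0085,0,0],
])

```text
time: 31.55
eef_pos: [0.6042, 0.0255, 0.082]
tool_rot: [[0.998, 0.012, 0.058], [-0.058, -0.001, 0.998], [0.012, -1.0, 0.0]]
force: [-2.7, -0.5, 6.6]
finger_gap: 0.0241
```

Emit:
play_rows([
  [0,0.0015,0,0],
  [0,0.003,0,0],
  [0,0.004,0,0],
  [0,0.005,0,0],
  [0,0.0055,0,0],
  [0,0.0055,0,0],
])

```text
time: 32.3
eef_pos: [0.6043, 0.0254, 0.0783]
tool_rot: [[0.998, 0.013, 0.058], [-0.058, -0.001, 0.998], [0.013, -1.0, 0.0]]
force: [-3.6, 0.5, 8.3]
finger_gap: 0.0243
```

Emit:
play_rows([
  [0,0.0015,0,0],
  [0,0.003,0,0],
  [0,0.0035,0,0],
  [0,0.0035,0,0],
])

```text
time: 32.8
eef_pos: [0.6044, 0.0254, 0.0783]
tool_rot: [[0.998, 0.013, 0.058], [-0.058, -0.001, 0.998], [0.013, -1.0, -0.0]]
force: [-6.8, 0.4, 17.3]
finger_gap: 0.0243
```

Emit:
play_rows([
  [0,-0.0005,0,0],
  [0,-0.0005,0,0],
])

```text
time: 33.05
eef_pos: [0.6047, 0.0254, 0.079]
tool_rot: [[0.998, 0.014, 0.058], [-0.058, -0.001, 0.998], [0.014, -1.0, -0.0]]
force: [-0.6, -1.4, -1.3]
finger_gap: 0.024
```

Emit:
play_rows([
  [0,0,0,0],
  [0,0,0,0],
  [0,0,0,0],
  [0,0,0,0],
  [0,-0.02,0,0],
  [0,-0.06,0,0],
  [0,-0.12,0,0],
  [0,-0.18,0,0],
  [0,-0.19,0,0],
  [0,-0.19,0,0],
], grip=0.045)

```text
time: 34.3
eef_pos: [0.6025, 0.0256, 0.2698]
tool_rot: [[0.998, 0.016, 0.058], [-0.058, -0.001, 0.998], [0.016, -1.0, -0.0]]
force: [0.0, -0.9, -0.3]
finger_gap: 0.0451
```

Run:
```python
from h import *
print(bot.sense()['force'])
capcheck('w14',[(.5961,-.106),(.6039,.0254)])
go(.43,-.4,.28,-3.3)
```

```text
[ 0.01132992 -0.91376925 -0.34379555]
(0.5961, -0.106) knob z 0.1044 flange 0.0725 lid 0.0646 312 719
(0.6039, 0.0254) knob z 0.1053 flange 0.0725 lid 0.0645 746 1158
rect [528.3 -24.9] [22.9 16.3] 85.0 z 0.1384 381
row [-0.1463, -0.0138, -0.4349] -0.04 cur heading -3.34 pos [0.6015 0.0256 0.268 ] j6 89.6 steps 8
```

View pics/w14.png

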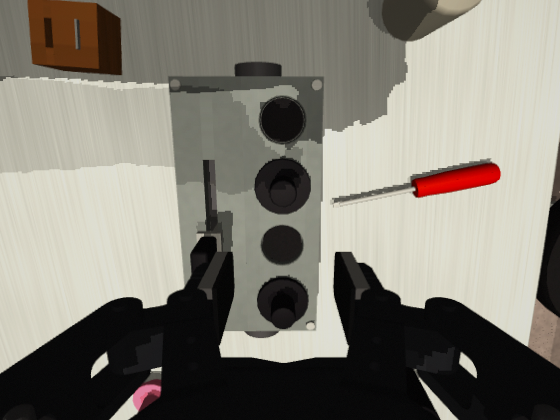

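Emit:
play_rows([
  [-0.1463,-0.0138,-0.4349,0],
  [-0.1463,-0.0138,-0.4349,0],
  [-0.1463,-0.0138,-0.4349,0],
  [-0.1463,-0.0138,-0.4349,0],
  [-0.1463,-0.0138,-0.4349,0],
  [-0.1463,-0.0138,-0.4349,0],
  [-0.1463,-0.0138,-0.4349,0],
  [-0.1463,-0.0138,-0.4349,0],
  [-0.1463,-0.0138,-0.4349,0],
  [-0.1463,-0.0138,-0.4349,0],
  [-0.1463,-0.0138,-0.4349,0],
], grip=0.06)

```text
time: 35.72
eef_pos: [0.4305, -0.3983, 0.2796]
tool_rot: [[0.998, 0.012, 0.056], [-0.056, 0.0, 0.998], [0.012, -1.0, 0.001]]
force: [-0.6, 0.2, -0.4]
finger_gap: 0.0602
```

Run:
```python
from h import *
knobs('w15')
go(.406,-.3783,.0275,-3.3)
```

```text
[543.  60.] circ [ 728.3 -284.6] 37.1 mean [ 708.2 -286.4] n 769 rgb [3. 2. 2.] z 0.0563
[248.  68.] circ [ 403.8 -278.8] 12.7 mean [ 403.9 -279. ] n 527 rgb [162.  95. 117.] z 0.0542
[257. 165.] circ [ 405.9 -378.6] 13.0 mean [ 405.9 -378.2] n 439 rgb [15. 13. 13.] z 0.0544
[253. 255.] circ [ 392.3 -482.9] 13.0 mean [ 392.7 -482.5] n 393 rgb [154.  87. 108.] z 0.0545
row [-0.0288, 0.252, 0.0187] 0.08 cur heading -3.22 pos [ 0.4305 -0.3985  0.2798] j6 43.9 steps 5
```

View pics/w15.png

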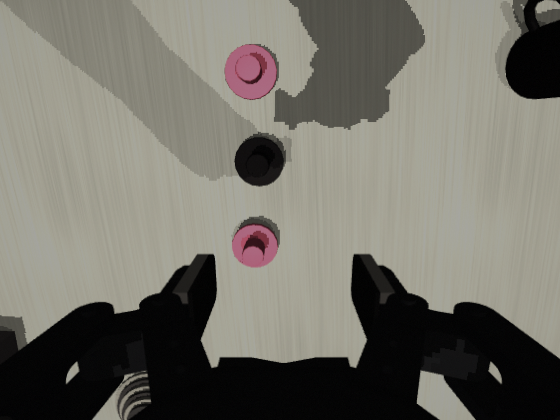

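Emit:
play_rows([
  [-0.0288,0.05,0.0187,0],
  [-0.0288,0.1,0.0187,0],
  [-0.0288,0.15,0.0187,0],
  [-0.0288,0.18,0.0187,0],
  [-0.0288,0.21,0.0187,0],
  [-0.0288,0.235,0.0187,0],
  [-0.0288,0.248,0.0187,0],
  [-0.0288,0.252,0.0187,0],
  [-0.0288,0.252,0.0187,0],
  [-0.0288,0.252,0.0187,0],
])

```text
time: 37.02
eef_pos: [0.4067, -0.3791, 0.0286]
tool_rot: [[0.998, 0.014, 0.056], [-0.056, -0.002, 0.998], [0.014, -1.0, -0.001]]
force: [-0.2, 0.2, 0.6]
finger_gap: 0.06
```

Run:
```python
from h import *
go(.406,-.3785,.0275,-3.3)
knobs('w16')
```

```text
row [-0.0007, 0.0011, 0.0005] 0.09 cur heading -3.21 pos [ 0.4067 -0.3791  0.0286] j6 43.3 steps 1
[258.  23.] circ [ 403.9 -279.1] 12.9 mean [ 403.7 -283.3] n 3633 rgb [185.  94. 115.] z 0.0542
[281. 289.] circ [ 405.6 -377.8] 13.0 mean [ 405.7 -376.8] n 3434 rgb [10.  9.  9.] z 0.0543
[371. 285.] circ [ 440.1 -380.2] 11.9 mean [ 439.9 -375.8] n 1034 rgb [21. 21. 20.] z 0.0567
[195. 286.] circ [ 372.4 -376.7] 12.0 mean [ 373.5 -372.2] n 1071 rgb [21. 21. 19.] z 0.057
```

Emit:
play_rows([
  [-0.001,0.0008,0.0009,0],
  [-0.001,0.0008,0.0009,0],
  [-0.001,0.0008,0.0009,0],
  [-0.001,0.0008,0.0009,0],
  [-0.001,0.0008,0.0009,0],
  [-0.001,0.0008,0.0009,0],
], grip=0.015)

```text
time: 37.83
eef_pos: [0.4059, -0.3785, 0.0284]
tool_rot: [[0.998, 0.014, 0.056], [-0.056, -0.003, 0.998], [0.014, -1.0, -0.002]]
force: [-0.4, 0.7, 5.5]
finger_gap: 0.0242
```

Run:
```python
from h import *
s=bot.sense();print(s['finger_gap'],s['force'])
go(.6076,.0909,.20,-3.3)
```

```text
0.024204989986696963 [-0.44592485  0.72409064  5.49404384]
row [0.1775, -0.17, 0.4796] 0.08 cur heading -3.22 pos [ 0.4059 -0.3785  0.0284] j6 43.3 steps 9
```

Emit:
play_rows([
  [0,-0.03,0,0],
  [0,-0.09,0,0],
  [0.01,-0.15,0.01,0],
  [0.05,-0.17,0.04,0],
  [0.1,-0.17,0.07,0],
  [0.15,-0.17,0.1,0],
  [0.1775,-0.17,0.15,0],
  [0.1775,-0.17,0.21,0],
  [0.1775,-0.17,0.27,0],
  [0.1775,-0.17,0.33,0],
  [0.1775,-0.17,0.39,0],
  [0.1775,-0.17,0.44,0],
  [0.1775,-0.17,0.4796,0],
  [0.1775,-0.17,0.4796,0],
  [0.1775,-0.17,0.4796,0],
  [0.1775,-0.17,0.4796,0],
])

```text
time: 39.83
eef_pos: [0.6076, 0.0897, 0.1997]
tool_rot: [[0.998, 0.014, 0.058], [-0.058, -0.003, 0.998], [0.014, -1.0, -0.002]]
force: [-0.0, -0.5, -1.1]
finger_gap: 0.0239
```

Run:
```python
from h import *
s=bot.sense();print(s['finger_gap'],s['force'])
p=eyes.get_image('wrist'); save(p,'w17'); W=cloud(p,s)
go(.6076,.0909,.0885,-3.3)
```

```text
0.02388209108981353 [-0.02563721 -0.46869741 -1.0995174 ]
row [-0.0016, 0.1113, 0.0015] -0.02 cur heading -3.32 pos [0.6076 0.0896 0.1998] j6 95.8 steps 2
```

View pics/w17.png

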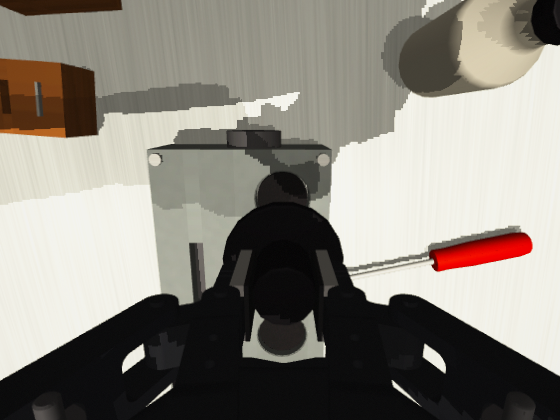

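Emit:
play_rows([
  [-0.0014,0.03,0.0015,0],
  [-0.0015,0.06,0.0015,0],
  [-0.0015,0.08,0.0015,0],
  [-0.0016,0.092,0.0015,0],
  [-0.0016,0.1,0.0015,0],
  [-0.0016,0.106,0.0015,0],
  [-0.0016,0.1105,0.0015,0],
  [-0.0016,0.1105,0.0015,0],
  [-0.0016,0.1105,0.0015,0],
])

```text
time: 41.0
eef_pos: [0.6079, 0.091, 0.0897]
tool_rot: [[0.998, 0.014, 0.058], [-0.058, -0.003, 0.998], [0.015, -1.0, -0.002]]
force: [0.1, -0.7, -0.4]
finger_gap: 0.0238
```

Emit:
play_rows([
  [0,0.002,0,0],
  [0,0.004,0,0],
  [0,0.006,0,0],
  [0,0.008,0,0],
  [0,0.0095,0,0],
  [0,0.011,0,0],
  [0,0.012,0,0],
  [0,0.013,0,0],
  [0,0.013,0,0],
])

```text
time: 42.12
eef_pos: [0.6084, 0.091, 0.0784]
tool_rot: [[0.998, 0.015, 0.058], [-0.058, -0.003, 0.998], [0.015, -1.0, -0.002]]
force: [-2.4, 0.3, 8.0]
finger_gap: 0.0242
```

Emit:
play_rows([
  [0,0.0015,0,0],
  [0,0.003,0,0],
  [0,0.004,0,0],
  [0,0.004,0,0],
])

```text
time: 42.62
eef_pos: [0.6085, 0.091, 0.0783]
tool_rot: [[0.998, 0.016, 0.058], [-0.058, -0.003, 0.998], [0.016, -1.0, -0.002]]
force: [-8.5, -0.2, 20.3]
finger_gap: 0.0245
```

Emit:
play_rows([
  [0,-0.0005,0,0],
  [0,-0.0005,0,0],
])

```text
time: 42.88
eef_pos: [0.6089, 0.0911, 0.0791]
tool_rot: [[0.998, 0.017, 0.058], [-0.058, -0.003, 0.998], [0.017, -1.0, -0.002]]
force: [-0.9, 0.6, -0.7]
finger_gap: 0.024
```

Emit:
play_rows([
  [0,0,0,0],
  [0,0,0,0],
  [0,0,0,0],
  [0,0,0,0],
  [0,-0.02,0,0],
  [0,-0.06,0,0],
  [0,-0.12,0,0],
  [0,-0.18,0,0],
  [0,-0.19,0,0],
  [0,-0.19,0,0],
], grip=0.045)

```text
time: 44.12
eef_pos: [0.6062, 0.0917, 0.2698]
tool_rot: [[0.998, 0.019, 0.058], [-0.058, -0.003, 0.998], [0.019, -1.0, -0.002]]
force: [-0.1, -0.5, 0.0]
finger_gap: 0.0451
```

Run:
```python
from h import *
print(bot.sense()['force'])
capcheck('w18',[(.5961,-.106),(.6039,.0254),(.6076,.0909)])
go(.54,-.08,.29,-3.3)
```

```text
[-0.10817657 -0.48735947  0.03756321]
(0.5961, -0.106) knob z None flange 0.0726 lid 0.0644 0 518
(0.6039, 0.0254) knob z 0.1045 flange 0.0725 lid 0.0646 368 845
(0.6076, 0.0909) knob z 0.1046 flange 0.0726 lid 0.0645 471 1156
few 0
row [-0.0548, -0.0225, -0.1751] 0.0 cur heading -3.3 pos [0.6051 0.0916 0.2679] j6 96.0 steps 3
```

View pics/w18.png

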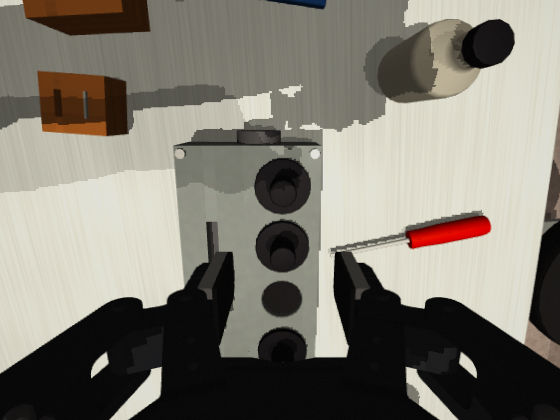

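Run:
```python
from h import *
go(.527,-.034,.27,-3.4)
p=eyes.get_image('scene'); save(p,'s19'); W=cloud(p)
for r in finder.outline_of(p,'cap0'):
    w=W[r['region']]; print(round(r['score'],2),np.round(r['box']),np.round(np.nanmedian(w,0),3), p['image'][r['region']].mean(0).round())
```

```text
row [-0.0707, -0.0029, -0.1299] 0.1 cur heading -3.3 pos [0.6051 0.0916 0.2679] j6 96.0 steps 3
0.87 [313. 215. 334. 232.] [0.613 0.027 0.074] [19. 19. 19.]
0.74 [265. 205. 288. 219.] [ 0.605 -0.102  0.074] [21. 20. 20.]
0.69 [225. 153. 247. 172.] [ 0.413 -0.277  0.025] [166.  98. 117.]
0.58 [169. 142. 183. 162.] [ 0.403 -0.477  0.024] [157.  86. 105.]
0.56 [336. 219. 359. 241.] [0.617 0.091 0.074] [21. 20. 20.]
```

View pics/s19.png

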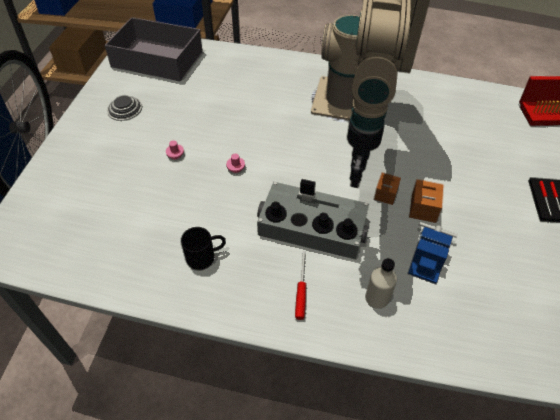

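Emit:
play_rows([
  [-0.0707,-0.0029,-0.1299,0],
  [-0.0707,-0.0029,-0.1299,0],
  [-0.0707,-0.0029,-0.1299,0],
  [-0.0707,-0.0029,-0.1299,0],
  [-0.0707,-0.0029,-0.1299,0],
  [-0.0707,-0.0029,-0.1299,0],
])

```text
time: 45.02
eef_pos: [0.5265, -0.0332, 0.2681]
tool_rot: [[0.998, 0.012, 0.056], [-0.056, -0.003, 0.998], [0.012, -1.0, -0.002]]
force: [-0.9, 0.2, -0.2]
finger_gap: 0.0455
```

Run:
```python
from h import *
s=bot.sense();print(s['tool_rot'])
p=eyes.get_image('wrist'); save(p,'w20'); W=cloud(p,s)
rect(W,(.526,-.034),.04,.125,.15)
rect(W,(.526,-.034),.04,.09,.1)
go(.527,-.034,.104,-3.4)
```

```text
[[ 0.99835062  0.01155504  0.05623633]
 [-0.05620864 -0.00270767  0.99841537]
 [ 0.011689   -0.99992957 -0.00205371]]
rect [527.8 -33.7] [39.6 15.1] 86.6 z 0.1391 914
rect [527.8 -33.9] [43.7 24.1] 86.4 z 0.0945 390
row [-0.0015, 0.1643, -0.0004] 0.18 cur heading -3.22 pos [ 0.5266 -0.0332  0.2683] j6 82.6 steps 3
```

View pics/w20.png

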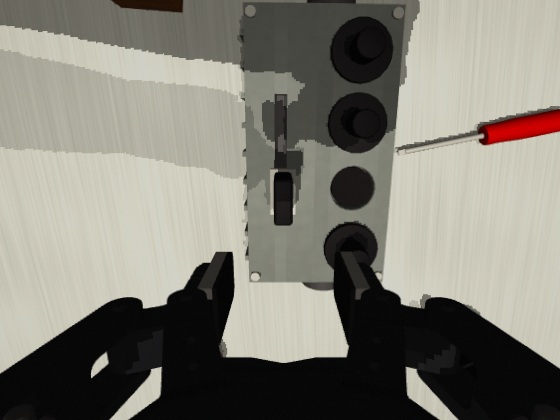

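Emit:
play_rows([
  [-0.0007,0.06,-0.0005,0.2],
  [-0.0009,0.1,-0.0005,0.2],
  [-0.001,0.125,-0.0005,0.2],
  [-0.0011,0.145,-0.0006,0.2],
  [-0.0013,0.158,-0.0006,0.2],
  [-0.0013,0.1645,-0.0006,0.2],
  [-0.0013,0.1645,-0.0006,0.2],
  [-0.0013,0.1645,-0.0006,0.2],
])

```text
time: 46.08
eef_pos: [0.528, -0.0343, 0.1046]
tool_rot: [[0.998, 0.014, 0.06], [-0.06, -0.003, 0.998], [0.014, -1.0, -0.002]]
force: [0.5, -0.3, -0.7]
finger_gap: 0.045
```

Emit:
play_rows([
  [0,0,0,0],
  [0,0,0,0],
  [0,0,0,0],
  [0,0,0,0],
  [0,0,0,0],
  [0,0,0,0],
], grip=0.005, squeeze=40)

```text
time: 46.82
eef_pos: [0.5279, -0.0344, 0.1055]
tool_rot: [[0.998, 0.013, 0.06], [-0.06, -0.003, 0.998], [0.014, -1.0, -0.003]]
force: [-3.0, 0.6, 4.9]
finger_gap: 0.0156
```

Run:
```python
from h import *
s=bot.sense();print(s['finger_gap'],s['force'],s['moment'])
go(.527,-.034,.26,-3.4)
W=np.load('pics/w1.npz')['W'] if False else np.load('pics/top0.npz')['W']
```

```text
0.015605826332924226 [-2.95045029  0.63446563  4.94715204] [0.06372274 0.63241163 0.01045167]
row [0.0012, -0.1545, -0.0] -0.02 cur heading -3.42 pos [ 0.5279 -0.0344  0.1055] j6 82.7 steps 3
```

Emit:
play_rows([
  [0,-0.01,0,0],
  [0,-0.02,0,0],
  [0.0005,-0.035,0,0],
  [0.001,-0.05,0,0],
  [0.001,-0.08,0,0],
  [0.001,-0.12,0,0],
  [0.001,-0.155,0,0],
  [0.001,-0.155,0,0],
  [0.001,-0.155,0,0],
])

```text
time: 47.95
eef_pos: [0.5264, -0.0339, 0.26]
tool_rot: [[0.998, 0.013, 0.06], [-0.06, -0.003, 0.998], [0.013, -1.0, -0.003]]
force: [0.1, 0.8, -2.8]
finger_gap: 0.0153
```

Run:
```python
from h import *
s=bot.sense();print(s['finger_gap'],s['force'],s['moment'])
p=eyes.get_image('top'); save(p,'t21'); W=cloud(p)
rect(W,(.43,.3),.07,.06,.08)
go(.411,.22,.27,0)
```

```text
0.015305382914267451 [ 0.14830315  0.84899858 -2.83389021] [0.00095537 0.02470483 0.02866269]
rect [430.6 300.9] [81.4 90.8] 88.8 z 0.0691 1247
row [-0.1296, -0.0128, 0.2464] -3.42 cur heading -3.42 pos [ 0.5258 -0.0338  0.2592] j6 82.7 steps 5
```

Emit:
play_rows([
  [-0.02,-0.0128,0.05,0],
  [-0.1296,-0.0128,0.2364,-2.2],
  [-0.1296,-0.0128,0.2364,-2.2],
  [-0.1296,-0.0128,0.2364,-2.2],
  [-0.1296,-0.0128,0.2364,-2.2],
  [-0.1296,-0.0128,0.2364,-2.2],
  [-0.1296,-0.0128,0.2364,-2.2],
  [-0.1296,-0.0128,0.2364,-2.2],
])

```text
time: 49.0
eef_pos: [0.4107, 0.2091, 0.2694]
tool_rot: [[1.0, 0.01, 0.023], [-0.023, -0.004, 1.0], [0.01, -1.0, -0.003]]
force: [1.0, 0.0, -2.0]
finger_gap: 0.0155
```

```bash
cat >> h.py <<'E'
def bslot(name):
    s=bot.sense(); print(np.round(s['eef_pos'],4),np.round(np.array(s['tool_rot'])[:,1],4))
    p=eyes.get_image('wrist'); save(p,name); W=cloud(p,s)
    np.savez('pics/'+name+'.npz',W=W,im=p['image'])
    rect(W,(.43,.3),.075,.065,.0735)
    R=np.array(s['tool_rot']);P=(W-np.array(s['eef_pos']))@R
    m=((abs(W[...,0]-.411)<.016)&(abs(W[...,1]-.301)<.03)&(W[...,2]<.062)).astype(np.uint8)
    n,l,st,ce=cv2.connectedComponentsWithStats(m)
    if n<2: print('no slot'); return
    i=1+np.argmax(st[1:,4]); msk=(l==i).astype(np.uint8); print('px',st[i])
    ring=(cv2.dilate(msk,np.ones((3,3),np.uint8))-msk)>0
    q=W[ring&(abs(W[...,2]-.07)<.004)]
    b=cv2.minAreaRect((q[:,:2]*1000).astype(np.float32));print('slot rect',b,len(q))
    # collar in tool frame
    for v in (216,220,224,230):
        c=P[v,240:330]; k=(abs(c[:,1]-.007)<.009)&(abs(c[:,0])<.015)
        if k.sum(): print(v,'collar',np.round([c[k][:,0].min(),c[k][:,0].max()],4),np.round(np.median(c[k],0),4))
E
python3 - <<'E'
from h import *
bslot('w22')
E
```

```text
[0.4107 0.2091 0.2694] [ 0.0102 -0.0036 -0.9999]
rect [429.5 302. ] [79.5 90.6] 88.8 z 0.0704 7735
px [273  71  10  39 389]
slot rect ((409.2692565917969, 302.0362243652344), (36.815818786621094, 10.64346694946289), 88.64814758300781) 93
216 collar [-0.0119  0.0117] [-0.0001  0.0111  0.022 ]
220 collar [-0.0119  0.0117] [-0.0001  0.0111  0.02  ]
224 collar [-0.012   0.0118] [-0.0001  0.0047  0.02  ]
230 collar [-0.012   0.0113] [-0.0074  0.0106  0.0152]
```

View pics/w22.png

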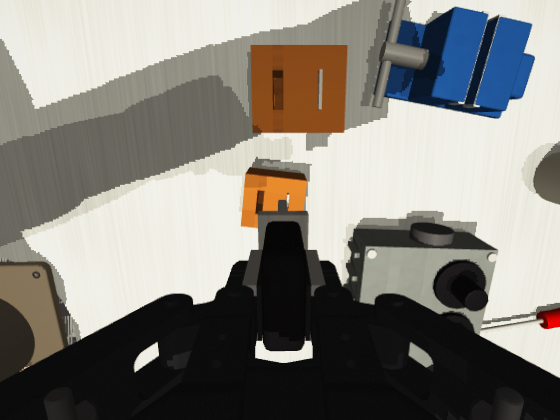

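Run:
```python
from h import *
go(.4086,.3022,.165,-1.3)
```

```text
row [-0.0055, 0.1043, 0.0934] -0.02 cur heading -1.32 pos [0.4108 0.2091 0.2696] j6 110.5 steps 3
```

Emit:
play_rows([
  [-0.0055,0.02,0.05,0],
  [-0.0055,0.04,0.0934,0],
  [-0.0055,0.07,0.0934,0],
  [-0.0055,0.09,0.0934,0],
  [-0.0055,0.1043,0.0934,0],
  [-0.0055,0.1043,0.0934,0],
  [-0.0055,0.1043,0.0934,0],
  [-0.0055,0.1043,0.0934,0],
])

```text
time: 50.05
eef_pos: [0.4095, 0.3025, 0.1661]
tool_rot: [[1.0, 0.012, 0.023], [-0.023, -0.002, 1.0], [0.013, -1.0, -0.002]]
force: [0.2, 0.1, -1.1]
finger_gap: 0.0156
```

Run:
```python
from h import *
bslot('w23')
s=bot.sense()
R=np.array(s['tool_rot']);t=np.array(s['eef_pos'])
W=np.load('pics/w23.npz')['W'];P=(W-t)@R
print('slot centre in tool',np.round((np.array([.4093,.3020,.070])-t)@R,4))
for v in range(190,214,3):
    z=W[v,240:330,2]; low=np.where(z<.06)[0]
    print(v,(240+low.min(),240+low.max()) if len(low) else None)
```

```text
[0.4095 0.3025 0.1661] [ 0.0125 -0.0022 -0.9999]
rect [429.5 302. ] [80.1 90.5] 88.8 z 0.0705 9564
px [275 190  14  21 189]
slot rect ((409.5635986328125, 312.653076171875), (15.679394721984863, 10.969460487365723), 89.12129211425781) 58
216 collar [-0.0119  0.0117] [-0.0001  0.0112  0.0219]
220 collar [-0.0119  0.0117] [-0.0001  0.011   0.02  ]
224 collar [-0.012   0.0118] [-0.0003  0.0041  0.0202]
230 collar [-0.012   0.0113] [-0.0076  0.0112  0.015 ]
slot centre in tool [-0.0012  0.096  -0.0003]
190 (np.int64(240), np.int64(288))
193 (np.int64(240), np.int64(288))
196 (np.int64(240), np.int64(288))
199 (np.int64(240), np.int64(288))
202 (np.int64(240), np.int64(288))
205 (np.int64(240), np.int64(288))
208 (np.int64(240), np.int64(277))
211 (np.int64(240), np.int64(247))
```

View pics/w23.png

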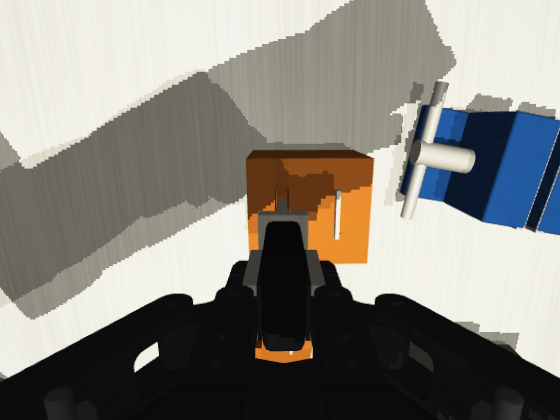

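Emit:
play_rows([
  [-0.0015,0.004,-0.0003,0],
  [-0.0015,0.008,-0.0003,0],
  [-0.0015,0.012,-0.0003,0],
  [-0.0015,0.016,-0.0003,0],
  [-0.0015,0.02,-0.0003,0],
  [-0.0015,0.023,-0.0003,0],
  [-0.0015,0.026,-0.0003,0],
  [-0.0015,0.026,-0.0003,0],
])

```text
time: 51.1
eef_pos: [0.408, 0.3021, 0.1397]
tool_rot: [[1.0, 0.012, 0.023], [-0.023, -0.003, 1.0], [0.012, -1.0, -0.002]]
force: [-0.1, 0.1, -1.6]
finger_gap: 0.0153
```

Emit:
play_rows([
  [0,0.006,0,0],
  [0,0.012,0,0],
  [0,0.018,0,0],
  [0,0.024,0,0],
  [0,0.03,0,0],
  [0,0.036,0,0],
  [0,0.042,0,0],
  [0,0.046,0,0],
  [0,0.048,0,0],
  [0,0.048,0,0],
])

```text
time: 52.35
eef_pos: [0.4085, 0.302, 0.0917]
tool_rot: [[1.0, 0.012, 0.023], [-0.023, -0.003, 1.0], [0.012, -1.0, -0.002]]
force: [0.4, 0.3, -1.6]
finger_gap: 0.0154
```

Emit:
play_rows([
  [0,0.001,0,0],
  [0,0.0018,0,0],
  [0,0.0025,0,0],
  [0,0.003,0,0],
  [0,0.003,0,0],
])

```text
time: 52.98
eef_pos: [0.4087, 0.302, 0.0895]
tool_rot: [[1.0, 0.012, 0.023], [-0.023, -0.003, 1.0], [0.012, -1.0, -0.002]]
force: [-2.0, -1.3, 5.5]
finger_gap: 0.0154
```

Emit:
play_rows([
  [0,-0.0004,0,0],
  [0,-0.0004,0,0],
])

```text
time: 53.22
eef_pos: [0.4087, 0.3021, 0.0899]
tool_rot: [[1.0, 0.012, 0.023], [-0.023, -0.002, 1.0], [0.012, -1.0, -0.002]]
force: [0.7, -0.5, -1.9]
finger_gap: 0.015
```

Emit:
play_rows([
  [0,0,0,0],
  [0,0,0,0],
  [0,0,0,0],
  [0,0,0,0],
  [0,-0.02,0,0],
  [0,-0.05,0,0],
  [0,-0.1,0,0],
  [0,-0.15,0,0],
  [0,-0.19,0,0],
  [0,-0.19,0,0],
], grip=0.045)

```text
time: 54.48
eef_pos: [0.4086, 0.3039, 0.2841]
tool_rot: [[1.0, 0.02, 0.023], [-0.023, 0.002, 1.0], [0.02, -1.0, 0.002]]
force: [-0.1, 0.5, -0.1]
finger_gap: 0.0452
```

Run:
```python
from h import *
s=bot.sense();print(s['force'])
p=eyes.get_image('wrist'); save(p,'w24'); W=cloud(p,s)
rect(W,(.409,.302),.04,.105,.14)
rect(W,(.409,.302),.03,.074,.085)
rect(W,(.43,.302),.075,.065,.0735)
p=eyes.get_image('scene'); save(p,'s24')
for q in ('spray','mug','driver'):
    W=cloud(p)
    for r in finder.outline_of(p,q)[:2]:
        w=W[r['region']]; print(q,round(r['score'],2),np.round(np.nanmedian(w,0),3))
```

```text
[-0.05215266  0.51313036 -0.08422699]
rect [409.3 302.8] [39.4 15.9] 88.6 z 0.1231 764
rect [409.1 302.6] [43.4 23.3] 88.6 z 0.0785 308
rect [429.4 301.6] [80.5 90.1] 88.8 z 0.0705 5027
spray 0.66 [0.466 0.298 0.068]
spray 0.6 [0.775 0.198 0.105]
mug 0.92 [ 0.738 -0.28   0.053]
driver 0.91 [0.81  0.008 0.021]
```

View pics/w24.png

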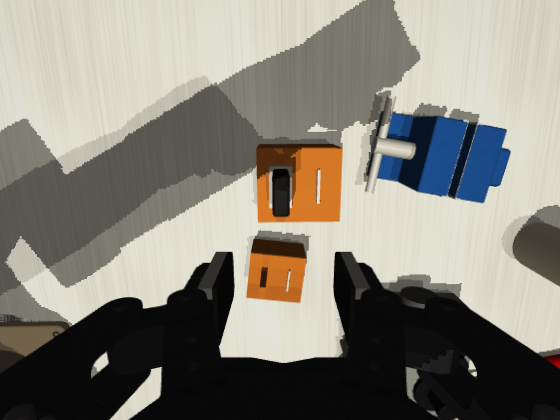

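View pics/s24.png

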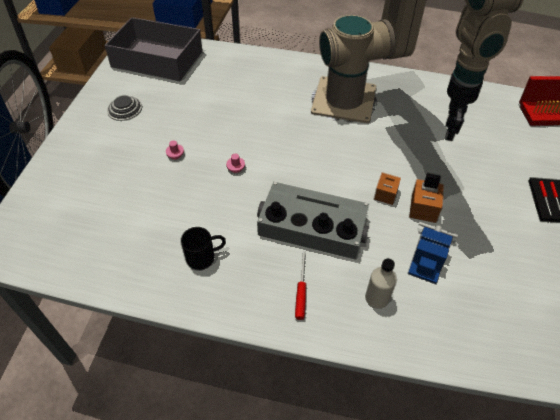

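```bash
python3 -c "
from h import *
print(bot.finish_job())"
```

```text
the job is handed in; nothing more can be done
None
```

The job is done and handed in after about 54 s. The hand-in reports no verdict, so this rests on my own checks.

**Selector:** I dragged the blade tip along the bar with up to about 8 N down and about 4 N sideways (the bar slides at about 16 N). It dropped into the notch at y ≈ -0.034 m and I left it standing upright there. It was in the same place just before I drew it out. I did not look at the bar again after that, so the claim that it did not shift rests on those low forces.

**Caps:** Only three black caps were present. They are in the two ports at the +y end and the one at the -y end, each pressed with 17–20 N at the end until it stopped moving. The flange tops measured 8 mm above the lid, which is flush. I left both pink look-alikes alone and saw no cap knocked aside.

**Blade:** It is in the free slot of the larger block. The top of its collar measured 8.5 mm above the block against 8 mm nominal, so it is fully home and released.

**Bottle, mug and screwdriver:** Their positions in the last picture match those at the start to within 2 mm. The network's best-scored bottle hit in that picture was actually the wooden block. Its second hit was the real bottle.

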